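# Tidy the coffee corner: pods, shakers and teaspoon to their trays

## Robot

A 6-joint arm with a two-finger parallel gripper is mounted at the origin on the work surface. World frame = base frame: x ahead of the robot, y to its left, z up, the work surface at z = 0. Lengths are in m, angles in rad, forces in N, time in s.
With the tool pointing down it reaches from about 0.35 to 0.975 m from the base axis. Payload 4.9 kg.
Tool frame: the origin (TCP) lies midway between the tips of the shut fingers; the grasp point (between the pads) lies manip.grip_depth behind it (manip.grip_depth is the distance from the TCP to the grasp point, in m); z points along the fingers, x is the direction in which the jaws open and shut, and the axes are right-handed (so a half turn about z gives the same grasp; the last joint's range is limited). The gripper opens to 85 mm and grips with 20 to 120 N. Pads are 22 mm wide; open, the fingers measure 114 mm over their backs; the gripper's body (76 mm by 85 mm) begins 54 mm behind the grasp point. The pads swing forward as they close: fully open they stand 13 mm farther back than shut.
Start: joints at [-1.329, 0.053, 1.613, -0, 1.476, -0.119], TCP at [0.221, -0.585, 0.231] pointing down, gripper open.
Joint ranges: [-3.01, 3.01], [-1.01, 2.22], [0.06, 2.58], [-1.02, 4.17], [0.09, 2.62], [-3.14, 3.14]. Speed limits (rad/s): [2.57, 2.57, 3.14, 3.14, 3.14, 3.14].

## Interface

Orientations are given as a unit quaternion [w, x, y, z].
In Python, from plant import state, grab_frame, ticket, manip gives the robot as it stands.
- The arm moves only by the tool carry_out, never from a script. Its argument "moves" is a list that holds one entry, the list of rows, each a list of 7 numbers: the turn, a rotation vector about the tool's x, y, z each as a share of 5 degrees, from -1 to 1, then the shift along the tool's x, y, z each as a share of 0.04 m, from -1 to 1, then the gripper command: -1 is shut, 1 is fully open, values between are in proportion. A call has 1 to 8 rows; each row shifts and turns the commanded pose from where the row before left it, along the tool's axes as they then stand; what a row does not reach is not made up. A row lasts 1/12 s, in which the tool goes at most 41.7 mm and 7.16 degrees, less where a joint would pass 70% of its speed; a pose out of reach is approached as far as the arm can. A call with a number of a shift or a turn outside -1 to 1 is refused whole. A call with a gripper value outside its range is refused whole. The fingers move at their own pace and stop on an object; the grip force is fixed at half the most. Time passes only in rows, so rows that do not move let the fingers close. It gives the time, the measured TCP pose, the force and the opening at its end, in the units of the state.
- state(): the state, without advancing time (a new reading comes with each control period).
- grab_frame(name): name is "side" or "top" or "wrist"; returns a dict with "frame" (384x512x3 uint8, red, green, blue), "z_map" (384x512 float32, m along the optical axis (not along the pixel's ray), 0 where there is no reading), "K" (3x3 intrinsics, pixels), "world_from_camera" (4x4, takes a point from camera to world coordinates); the wrist camera has in their place "hand_eye" (4x4, takes a point from camera to tool coordinates, whose origin is the TCP and whose axes are the tool frame's). Camera axes: x right, y down, z forward; pixel columns grow to the right and rows downward; lengths in m; the calibration is good to about 2 mm. A picture is of the moment at which its call begins: read the wrist's pose just before it.
- ticket.job_done(): hands the job in, once; it reports no verdict.
The state is a dict: "time": time; "joint_pos": joint angles; "joint_vel": joint speeds; "joint_efforts": joint torques, N m; "tool_pos": TCP position; "tool_rot": TCP orientation; "contact_force": force on the tool from outside, world axes, zero at the start; "ft_torque": the same for the moment, N m; "gripper_width": opening from 0.0 (shut) to 1.0 (fully open).
Only numpy, scipy, OpenCV 4.12 (cv2) and the standard library are available. Lean on these libraries where they do the work, as an engineer would, in place of code of your own. Each camera call takes 0.05 s, during which the arm holds its last target.

## Task

Tidy the worktop: put both coffee pods in the black pod box, side by side and rim down on its floor; stand the salt shaker and the pepper mill upright on the rimmed wooden board; and lay the teaspoon flat, face up, along the long steel cutlery tray. Leave the white cup standing where it is, and everything you have put away at rest.

Things in the scene. Friction and masses are not known exactly. Their poses are not given: they have to be found in the camera images.
- small_pod: small copper-coloured metal coffee pod standing rim down: flange 37 mm across and 2 mm thick at the bottom, body tapering from 31 mm across just above the flange to 27 mm at 24 mm height, 29 mm high in all. Origin: centre of its underside; z up; round about z.
- large_pod: large, wide copper-coloured metal coffee pod standing rim down: flange 53 mm across and 2 mm thick at the bottom, body tapering from 45 mm just above the flange to 41 mm at 20 mm height, then a dome, 31 mm high in all. Origin: centre of its underside; z up; round about z.
- salt_shaker: salt shaker, a glass cylinder 35 mm across (foot 38 mm) with a steel cap 37 mm across from 56 to 70 mm height, rounded off to 77 mm in all. Stands upright. Origin: centre of its underside; z up.
- pepper_mill: turned wooden pepper mill: foot 42 mm across, waist 33 mm from 18 to 62 mm height, head 38 mm from 66 to 80 mm, steel bead on top, 98 mm in all. Stands upright. Origin: centre of its underside; z up.
- teaspoon: steel teaspoon lying face up along its own x axis, 126 mm long: round bowl 33 mm across and 9 mm high centred at x = +37 mm, straight handle 10 mm wide between 4 and 9 mm above its underside from x = +20 to -56 mm, a wider end 16 mm across at x = -64 mm (to x = -72 mm). Origin: underside, on the handle, near the balance point; z up.
- pod_box: fixed open black plastic box, 120 mm along its x, 140 mm along its y, 22 mm high, walls 4 mm thick; inner floor 4 mm above its underside. Origin: centre of its underside, on the worktop.
- shaker_board: fixed dark wooden board, 110 mm along its x, 190 mm along its y, top face 10 mm above its underside, with a rim 7 mm wide all round rising to 18 mm. Origin: centre of its underside, on the worktop.
- cutlery_tray: fixed long steel tray, open on top, 86 mm along its x, 196 mm along its y (its long way), 26 mm high, walls 4 mm thick; inner floor 4 mm above its underside. Origin: centre of its underside, on the worktop.
- cup: white ceramic espresso cup, 60 mm across the rim, 55 mm high, standing among the things to sort; it must stay where it is. Origin: centre of its underside; z up.
There are look-alikes about, which are no part of the job. Leave any pink or yellow look-alike of the large_pod alone. Several things look just like the pepper_mill: the one meant starts farthest from the robot's base.

How it is judged:
By the outcome, as a careful person would: the job done as asked, in the order asked, and still so for the second after the job is handed in, with the robot touching nothing.
It also fails if it takes over 131 s, if anything falls off the work surface, if the arm or the gripper's body presses on something with over 40 N, if the wrist force passes 120 N, or if a joint passes its speed limit or range.

## Working session

There is one attempt and no reset: what is moved stays moved. The work goes in short steps, Python scripts to look and compute and a tool call to move; the robot and the scene stay as the last step left them, time stands still between calls to the robot, and variables do not carry over. Pictures are saved under pics/ and viewed, and the job is handed in when it is done.

Besides the shell and the picture viewer there is one more tool, called in YAML: its name, and indented under it one key for each argument. carry_out: Moves the arm, as the interface text tells. Shift numbers are shares of 0.04 m and turn numbers shares of 5 degrees, none past 1 either way. Its arguments: {"type":"object","properties":{"moves":{"type":"array"}},"required":["moves"]}

```bash
ls; mkdir -p pics; cat > h.py <<'E'
import numpy as np,cv2
from plant import state,grab_frame,ticket,manip
from scipy.spatial.transform import Rotation as R
def save(n,f,crop=None,s=1):
    im=f["frame"][:,:,::-1]
    if crop: im=im[crop[1]:crop[3],crop[0]:crop[2]]
    im=cv2.resize(im,None,fx=s,fy=s,interpolation=cv2.INTER_CUBIC); cv2.imwrite("pics/"+n,im)
def T_tool(s):
    T=np.eye(4);q=s["tool_rot"];T[:3,:3]=R.from_quat([q[1],q[2],q[3],q[0]]).as_matrix();T[:3,3]=s["tool_pos"];return T
def cam(f,s=None): return f["world_from_camera"] if "world_from_camera" in f else T_tool(s)@f["hand_eye"]
def pts(f,s=None):
    z=f["z_map"];v,u=np.mgrid[:384,:512];K=f["K"]
    p=np.stack([(u-K[0,2])/K[0,0]*z,(v-K[1,2])/K[1,1]*z,z,np.ones_like(z)],-1)
    w=(p@cam(f,s).T)[...,:3];w[z==0]=np.nan;return w
E
python3 - <<'E'
from h import *
s=state();print(s,manip.grip_depth)
import pickle
d={}
for n in["side","top","wrist"]:
    f=grab_frame(n);d[n]=f;save(n+"0.png",f,s=1.5)
    print(n,f["K"].round(1).tolist(),cam(f,s).round(3).tolist())
pickle.dump((s,d),open("f0.pkl","wb"))
print(state()["time"])
E
```

```text
pics
{'time': 0.0, 'joint_pos': array([-1.32898476e+00,  5.33778655e-02,  1.61433025e+00, -3.01738771e-05,
        1.47597154e+00, -1.19021267e-01]), 'joint_vel': array([-4.84050378e-04,  1.21776880e-03,  1.52310497e-04, -7.16853617e-05,
       -1.69604549e-04, -1.51628722e-03]), 'joint_efforts': array([-1.28321317e-04, -3.93681908e+01, -3.70176816e+01, -1.00142590e-04,
        7.06133345e-03,  1.39888400e-05]), 'tool_pos': array([ 0.22048611, -0.58414157,  0.23002833]), 'tool_rot': array([-6.79953039e-04,  8.22512852e-01, -5.68745567e-01, -7.91697187e-04]), 'contact_force': array([ 0.03743492,  0.65694187, -0.45060246]), 'ft_torque': array([-0.03733525,  0.0293357 , -0.05756013]), 'gripper_width': 0.9971079941737816} 0.0187
side [[416.6, 0.0, 253.2], [0.0, 416.6, 192.9], [0.0, 0.0, 1.0]] [[0.991, -0.072, 0.111, 0.388], [-0.132, -0.582, 0.802, -0.715], [0.007, -0.81, -0.587, 0.575], [0.0, 0.0, 0.0, 1.0]]
top [[359.2, 0.0, 260.9], [0.0, 359.2, 190.6], [0.0, 0.0, 1.0]] [[0.022, -0.981, 0.192, 0.305], [-1.0, -0.019, 0.02, -0.002], [-0.016, -0.193, -0.981, 0.946], [0.0, 0.0, 0.0, 1.0]]
wrist [[334.1, 0.0, 256.0], [0.0, 334.1, 191.5], [0.0, 0.0, 1.0]] [[0.353, -0.887, -0.297, 0.296], [-0.936, -0.335, -0.11, -0.557], [-0.002, 0.316, -0.949, 0.373], [0.0, 0.0, 0.0, 1.0]]
0.15
```

View pics/top0.png

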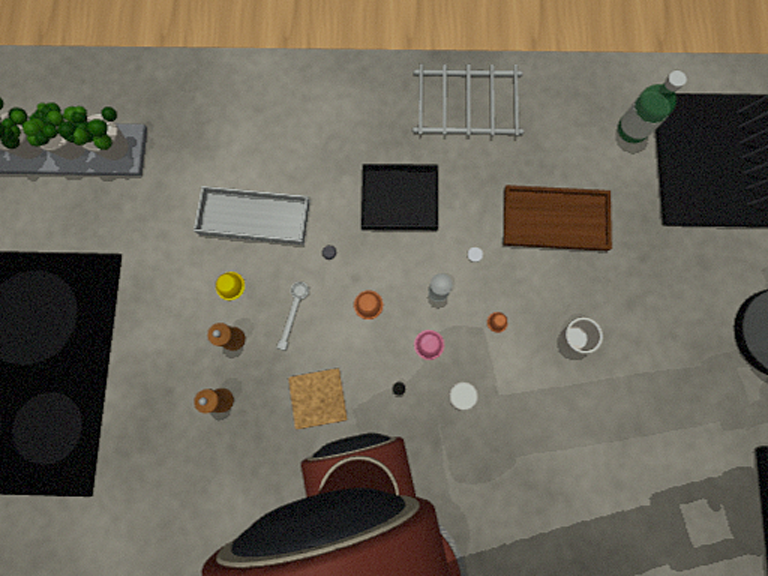

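View pics/side0.png

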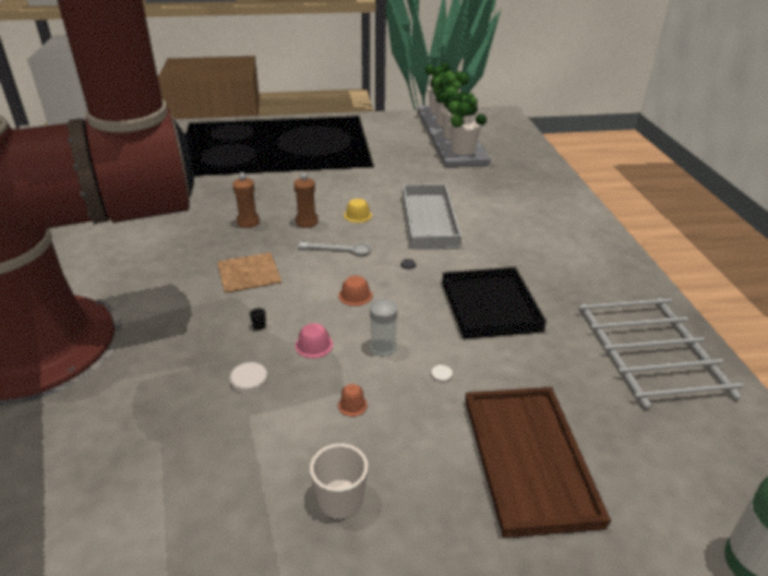

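The top view (1.5x) shows:
- tray (252,215), box (400,197), board (557,217)
- large pod, copper (368,304); yellow (230,286) and pink (429,345) look-alikes
- small pod (498,322), salt (441,287), spoon (292,315), cup (584,336)
- mills (225,336) and (215,400)

Next I'll measure their positions.

```bash
python3 - <<'E'
from h import *
import pickle
s,d=pickle.load(open("f0.pkl","rb"))
for n in["top","side"]:
    w=pts(d[n]); z=w[...,2]
    print(n,"table z",np.nanmedian(z[(abs(w[...,0]-.5)<.3)&(abs(w[...,1])<.4)]))
    m=((z>0.006)&(z<.13)&(w[...,0]>.25)&(w[...,0]<.9)&(abs(w[...,1])<.5)).astype(np.uint8)
    N,L,st,c=cv2.connectedComponentsWithStats(m)
    for i in range(1,N):
        if st[i,4]<25: continue
        p=w[L==i]; zt=np.percentile(p[:,2],97)
        t=p[p[:,2]>zt-.008]
        print(i,"px",(c[i]*1.5).round(),"n",st[i,4],"min",p[:,:2].min(0).round(3),"max",p[:,:2].max(0).round(3),"ztop",zt.round(4),"topmid",((t.min(0)+t.max(0))/2)[:2].round(4), "col",d[n]["frame"][L==i].mean(0).round())
w=pts(d["top"])
f=d["top"];
E
```

```text
top table z -6.733912829093303e-05
1 px [468. 113.] n 606 min [ 0.778 -0.222] max [ 0.9   -0.016] ztop 0.0185 topmid [ 0.839  -0.1184] col [137. 140. 136.]
2 px [657. 144.] n 1778 min [ 0.611 -0.5  ] max [ 0.832 -0.397] ztop 0.124 topmid [ 0.7995 -0.427 ] col [41. 51. 42.]
4 px [139. 149.] n 167 min [0.692 0.489] max [0.788 0.5  ] ztop 0.0199 topmid [0.7405 0.4947] col [93. 96. 97.]
6 px [400. 193.] n 501 min [ 0.595 -0.062] max [0.718 0.078] ztop 0.0239 topmid [0.6564 0.0079] col [29. 29. 28.]
25 px [557. 217.] n 2780 min [ 0.563 -0.373] max [ 0.68  -0.181] ztop 0.0185 topmid [ 0.6216 -0.2769] col [86. 51. 26.]
26 px [249. 213.] n 672 min [0.564 0.174] max [0.665 0.374] ztop 0.0276 topmid [0.6154 0.2741] col [111. 114. 111.]
149 px [474. 254.] n 38 min [ 0.538 -0.141] max [ 0.562 -0.119] ztop 0.0096 topmid [ 0.5501 -0.1301] col [182. 186. 187.]
154 px [227. 284.] n 222 min [0.465 0.287] max [0.505 0.33 ] ztop 0.0311 topmid [0.4863 0.3076] col [155. 140.   5.]
155 px [439. 286.] n 217 min [ 0.465 -0.082] max [ 0.5   -0.047] ztop 0.0773 topmid [ 0.4838 -0.0652] col [128. 132. 127.]
16
[... 2762 characters left out ...]
[ 0.28  -0.133] max [ 0.326 -0.087] ztop 0.0155 topmid [ 0.3027 -0.1099] col [195. 183. 171.]
46 px [441. 372.] n 117 min [ 0.538 -0.146] max [ 0.565 -0.117] ztop 0.0105 topmid [ 0.5514 -0.1317] col [212. 205. 192.]
47 px [352. 397.] n 254 min [ 0.416 -0.188] max [ 0.446 -0.162] ztop 0.0318 topmid [ 0.4303 -0.173 ] col [132.  82.  61.]
48 px [533. 462.] n 6528 min [ 0.562 -0.376] max [ 0.68  -0.181] ztop 0.0206 topmid [ 0.6214 -0.2787] col [82. 51. 35.]
50 px [339. 477.] n 1467 min [ 0.376 -0.334] max [ 0.434 -0.272] ztop 0.0571 topmid [ 0.405  -0.3031] col [143. 133. 123.]
51 px [750. 537.] n 1254 min [ 0.769 -0.454] max [ 0.787 -0.404] ztop 0.1066 topmid [ 0.7784 -0.419 ] col [87. 90. 80.]
```

```bash
python3 - <<'E'
from h import *
import pickle
s,d=pickle.load(open("f0.pkl","rb"))
f=d["top"];save("c1.png",f,(120,160,410,290),2.7);save("c2.png",d["side"],(130,100,420,360),2.3)
E
```

```text
(no output)
```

View pics/c1.png

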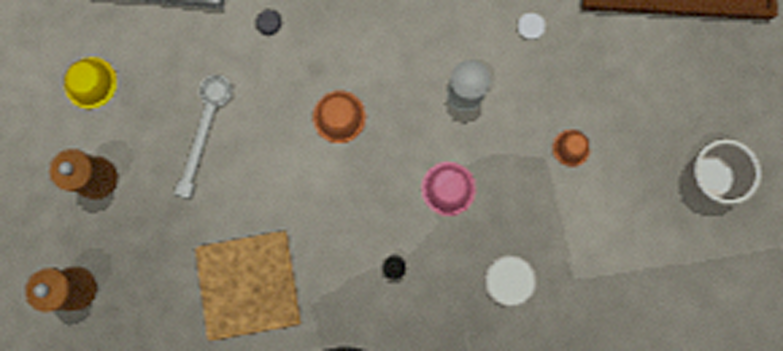

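View pics/c2.png

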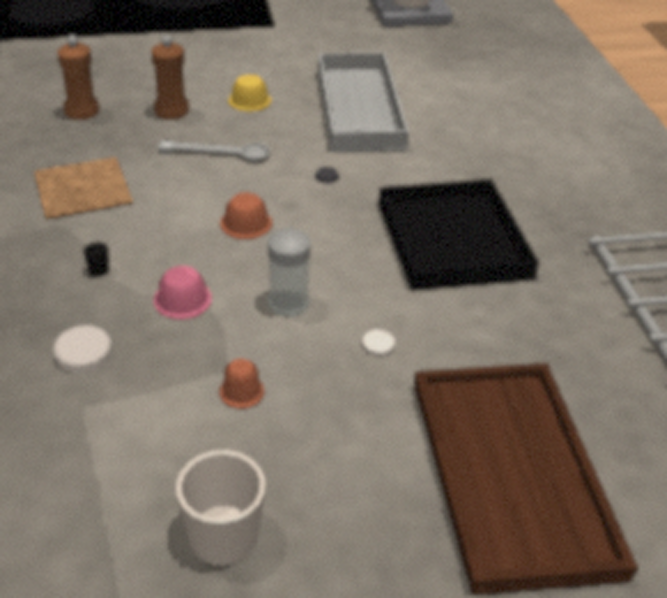

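View pics/wrist0.png

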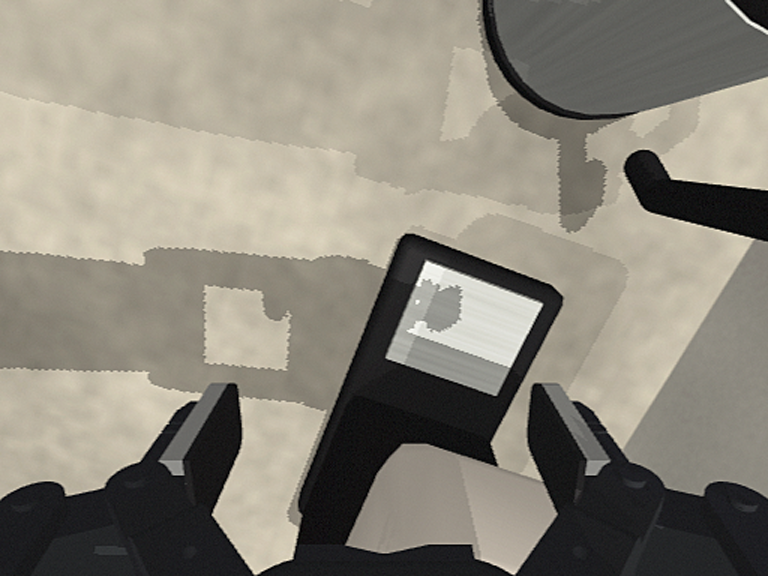

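```bash
python3 - <<'E'
from h import *
import pickle
s,d=pickle.load(open("f0.pkl","rb"))
for n in["top","side"]:
    w=pts(d[n]); z=w[...,2]+(0 if n=="top" else -.002)
    def reg(x0,x1,y0,y1,z0,z1):
        m=(w[...,0]>x0)&(w[...,0]<x1)&(w[...,1]>y0)&(w[...,1]<y1)&(z>z0)&(z<z1);return w[m]
    for nm,a in [("box",(.57,.74,-.09,.1,.016,.03)),("board",(.54,.7,-.4,-.16,.014,.025)),("tray",(.55,.69,.15,.4,.018,.035))]:
        r=cv2.minAreaRect(reg(*a)[:,:2].astype(np.float32)*1000);print(n,nm,np.round(r[0],1),np.round(r[1],1),r[2])
    p=reg(.36,.51,.15,.23,.0035,.02);c=p[:,:2].mean(0);u,S,v=np.linalg.svd(p[:,:2]-c);ax=v[0]*np.sign(v[0,0])
    t=(p[:,:2]-c)@ax;print("spoon",c,ax,np.degrees(np.arctan2(ax[1],ax[0])),t.min(),t.max(),"ends",c+ax*t.min(),c+ax*t.max())
    r=cv2.minAreaRect(p[:,:2].astype(np.float32)*1000);print(r)
w=pts(d["wrist"],s);z=w[...,2];print("wrist max z",np.nanmax(z))
m=z>.2;print(np.nanmin(w[m],0),np.nanmax(w[m],0))
E
```

```text
top box [656.1   7.7] [121.7 139.6] 0.8550557494163513
top board [ 621.4 -277.8] [191.2 111.3] 87.76251983642578
top tray [615.4 274.8] [197.6  87.2] 85.107666015625
spoon [0.4361697  0.19350311] [ 0.97238116 -0.23339855] -13.497241496002472 -0.06367007559037408 0.06825589359277466 ends [0.37425812 0.20836361] [0.50254045 0.17757228]
((440.4798583984375, 183.21258544921875), (57.06106948852539, 136.50454711914062), 87.35086822509766)
side box [656.    6.6] [121.  145.7] 0.5333505272865295
side board [ 621.2 -278.6] [192.3 111.3] 87.5172348022461
side tray [615.6 272.8] [201.9  86.6] 84.9888916015625
spoon [0.43966373 0.19020943] [ 0.97643533 -0.21581022] -12.463065699650873 -0.06673327392648148 0.05687467818473709 ends [0.374503   0.20461115] [0.49519818 0.17793529]
((433.517333984375, 182.15870666503906), (41.31355667114258, 123.2923355102539), 81.29743194580078)
wrist max z 0.3168341176635649
[ 0.15142374 -0.6585504   0.20001468] [ 0.36715888 -0.51176803  0.31683412]
```

carry_out:
  moves:
    - [[0,0,0,-0.65,-0.71,0,1],[0,0,0,-0.65,-0.71,0,1],[0,0,0,-0.65,-0.71,0,1],[0,0,0,-0.65,-0.71,0,1],[0,0,0,-0.65,-0.71,0,1],[0,0,0,-0.65,-0.71,0,1],[0,0,0,-0.65,-0.71,0,1],[0,0,0,-0.65,-0.71,0,1]]

```text
time: 0.82
tool_pos: [0.3601, -0.3081, 0.231]
tool_rot: [-0.0, 0.822, -0.569, -0.0]
contact_force: [0.9, 0.6, -0.3]
gripper_width: 0.999
```

carry_out:
  moves:
    - [[0,0,0,-0.65,-0.71,0,1],[0,0,0,-0.65,-0.71,0,1],[0,0,0,-0.65,-0.71,0,1],[0,0,0,-0.65,-0.71,0,1],[0,0,-1,0,0,0,1],[0,0,-1,0,0,0,1],[0,0,-1,0,0,0,1],[0,0,-1,0,0,0,1]]

```text
time: 1.48
tool_pos: [0.4293, -0.1719, 0.2309]
tool_rot: [-0.0, 0.91, -0.415, -0.0]
contact_force: [0.2, -0.1, 0.4]
gripper_width: 0.998
```

carry_out:
  moves:
    - [[0,0,-1,0,0,0,1],[0,0,-1,0,0,0,1],[0,0,-1,0,0,0,1],[0,0,-1,0,0,0,1],[0,0,-1,0,0,0,1],[0,0,-1,0,0,0,1],[0,0,-1,0,0,0,1],[0,0,-1,0,0,0,1]]

```text
time: 2.15
tool_pos: [0.4291, -0.1724, 0.2309]
tool_rot: [-0.0, 0.997, -0.079, -0.0]
contact_force: [0.3, 0.2, -0.0]
gripper_width: 1.002
```

carry_out:
  moves:
    - [[0,0,-0.93,0,0,0.5,0.6],[0,0,-0.93,0,0,0.5,0.6],[0,0,0,0,0,0.5,0.6],[0,0,0,0,0,0,0.6]]

```text
time: 2.48
tool_pos: [0.4267, -0.1709, 0.1664]
tool_rot: [-0.002, 1.0, -0.0, -0.004]
contact_force: [-0.1, 0.4, -0.4]
gripper_width: 0.801
```

```bash
cat > look.py <<'E'
from h import *
import sys
def look(n):
    s=state();f=grab_frame("wrist");save(n+".png",f,s=1.3)
    w=pts(f,s);T=T_tool(s)
    print("t",s["time"],"tcp",s["tool_pos"].round(4),"yaw",np.degrees(np.arctan2(T[1,0],T[0,0])).round(2),"tilt",np.degrees(np.arccos(-T[2,2])).round(2),"gw",round(s["gripper_width"],3),"F",s["contact_force"].round(1),"q6",s["joint_pos"][5].round(2))
    return s,f,w
def clusters(w,x0,x1,y0,y1,z0,z1,f):
    m=((w[...,0]>x0)&(w[...,0]<x1)&(w[...,1]>y0)&(w[...,1]<y1)&(w[...,2]>z0)&(w[...,2]<z1)).astype(np.uint8)
    N,L,st,c=cv2.connectedComponentsWithStats(m)
    for i in range(1,N):
        if st[i,4]<60: continue
        p=w[L==i];zt=np.percentile(p[:,2],98);t=p[p[:,2]>zt-.008]
        (cx,cy),r=cv2.minEnclosingCircle(t[:,:2].astype(np.float32)*1000)
        print("px",c[i].round(),st[i,4],"min",p.min(0).round(4),"max",p.max(0).round(4),"ztop",zt.round(4),"top circ",round(cx,1),round(cy,1),"r",round(r,1),f["frame"][L==i].mean(0).round())
E
python3 - <<'E'
from look import *
s,f,w=look("w1")
clusters(w,.3,.6,-.3,0,.005,.1,f)
E
```

```text
t 2.4833 tcp [ 0.4267 -0.1709  0.1664] yaw -0.03 tilt 0.49 gw 0.801 F [-0.1  0.4 -0.4] q6 -0.54
px [207.  30.] 2564 min [ 0.3662 -0.0747  0.005 ] max [ 0.4081 -0.0317  0.0325] ztop 0.0311 top circ 385.9 -52.8 r 19.1 [202. 118. 142.]
px [470.  25.] 832 min [ 0.5928 -0.0663  0.0051] max [ 0.6    -0.0295  0.0239] ztop 0.023 top circ 596.5 -48.8 r 17.6 [17. 17. 17.]
px [335.  46.] 3168 min [ 0.4622 -0.0864  0.005 ] max [ 0.4987 -0.0495  0.0792] ztop 0.0777 top circ 480.6 -68.1 r 18.5 [165. 166. 159.]
px [124. 105.] 1313 min [ 0.3    -0.135   0.0051] max [ 0.3235 -0.0875  0.0147] ztop 0.0136 top circ 301.7 -111.3 r 23.7 [206. 199. 187.]
px [394. 130.] 749 min [ 0.5354 -0.1464  0.005 ] max [ 0.5629 -0.1196  0.0099] ztop 0.0088 top circ 549.0 -133.3 r 13.9 [231. 231. 228.]
px [259. 174.] 906 min [ 0.4131 -0.185   0.005 ] max [ 0.4432 -0.1567  0.0314] ztop 0.0304 top circ 428.4 -171.6 r 13.6 [115.  66.  42.]
px [415. 238.] 4098 min [ 0.5628 -0.3     0.005 ] max [ 0.6    -0.1832  0.0202] ztop 0.0192 top circ 581.4 -242.2 r 60.4 [89. 53. 30.]
px [234. 293.] 1470 min [ 0.3743 -0.2996  0.0051] max [ 0.4312 -0.2748  0.0575] ztop 0.056 top circ 402.7 -298.3 r 28.5 [137. 130. 120.]
```

View pics/w1.png

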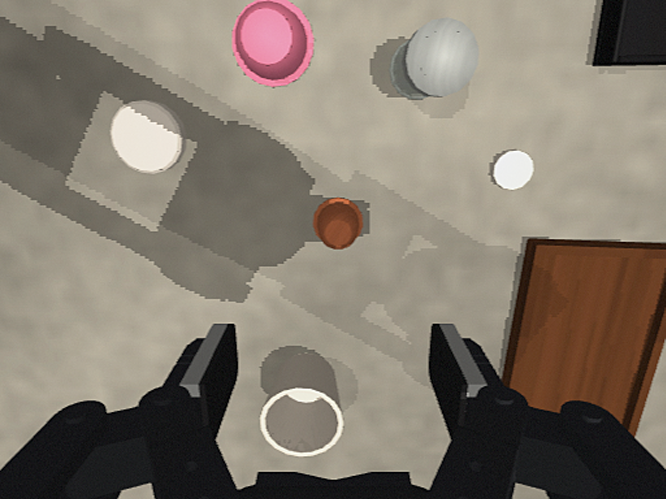

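carry_out:
  moves:
    - [[0,0,0,0,0,0.8,0.4],[0,0,0,0,0,0.8,0.4],[0,0,0,0,0,0.8,0.4],[0,0,0,0,0,0.8,0.4],[0,0,0,0,0,0.5,0.4],[0,0,0,0,0,0,0.4],[0,0,0,0,0,0,0.4],[0,0,0,0,0,0,0.4]]

```text
time: 3.2
tool_pos: [0.4311, -0.1736, 0.0258]
tool_rot: [0.001, 1.0, -0.0, 0.002]
contact_force: [-0.1, 0.0, -0.2]
gripper_width: 0.694
```

carry_out:
  moves:
    - [[0,0,0,-0.03,-0.05,0.25,0.4],[0,0,0,0,0,0.2,0.4],[0,0,0,0,0,0,0.4],[0,0,0,0,0,0,0.4],[0,0,0,0,0,0,0.4]]

```text
time: 3.62
tool_pos: [0.4282, -0.1705, 0.0054]
tool_rot: [0.0, 1.0, -0.0, 0.0]
contact_force: [0.3, 0.1, 0.8]
gripper_width: 0.695
```

carry_out:
  moves:
    - [[0,0,0,0,0,0,-1],[0,0,0,0,0,0,-1],[0,0,0,0,0,0,-1],[0,0,0,0,0,0,-1],[0,0,0,0,0,0,-1],[0,0,0,0,0,0,-1],[0,0,0,0,0,0,-1],[0,0,0,0,0,0,-1]]

```text
time: 4.28
tool_pos: [0.4287, -0.1708, 0.006]
tool_rot: [0.0, 1.0, -0.0, 0.0]
contact_force: [-1.1, 1.1, 5.0]
gripper_width: 0.31
```

carry_out:
  moves:
    - [[0,0,0,0,0,-0.3,-1],[0,0,0,0,0,-0.7,-1],[0,0,0,0,0,-0.7,-1],[0,0,0,0,0,-0.5,-1],[0,0,0,0,0,0,-1]]

```text
time: 4.7
tool_pos: [0.4309, -0.1721, 0.098]
tool_rot: [0.002, 1.0, -0.0, 0.004]
contact_force: [0.1, 0.5, 0.1]
gripper_width: 0.309
```

```bash
python3 - <<'E'
from look import *
s,f,w=look("w2")
E
```

```text
t 4.7 tcp [ 0.4309 -0.1721  0.098 ] yaw -0.02 tilt 0.5 gw 0.309 F [0.1 0.5 0.1] q6 -0.54
```

View pics/w2.png

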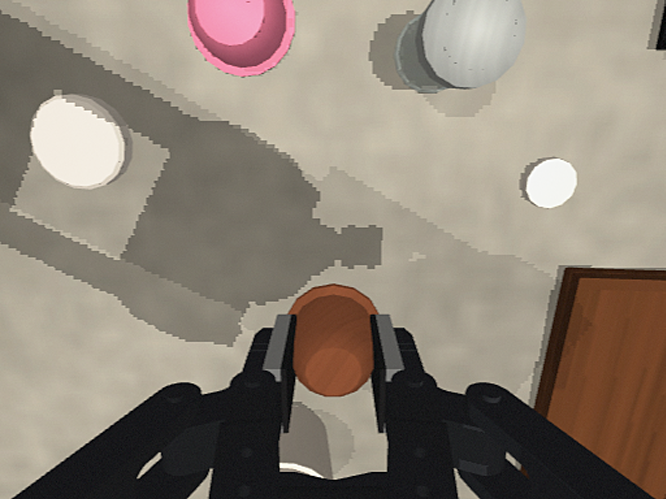

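carry_out:
  moves:
    - [[0,0,0,0.6,-0.4,-0.6,-1],[0,0,0,0.7,-0.46,0,-1],[0,0,0,0.7,-0.46,0,-1],[0,0,0,0.7,-0.46,0,-1],[0,0,0,0.7,-0.46,0,-1],[0,0,0,0.7,-0.46,0,-1],[0,0,0,0.7,-0.46,0,-1],[0,0,0,0.7,-0.46,0,-1]]

```text
time: 5.42
tool_pos: [0.6481, -0.0245, 0.1143]
tool_rot: [-0.0, 1.0, -0.0, -0.002]
contact_force: [-0.0, -0.7, -0.0]
gripper_width: 0.314
```

carry_out:
  moves:
    - [[0,0,0,0,0,0,-1],[0,0,0,0,0,0,-1],[0,0,0,0,0,0,-1]]

```text
time: 5.67
tool_pos: [0.6468, -0.0257, 0.115]
tool_rot: [-0.0, 1.0, -0.0, -0.002]
contact_force: [-0.2, 0.2, -0.7]
gripper_width: 0.312
```

```bash
python3 - <<'E'
from look import *
s,f,w=look("w3")
f=grab_frame("side");save("s3.png",f,(250,80,400,220),4)
E
```

```text
t 5.6667 tcp [ 0.6468 -0.0257  0.115 ] yaw -0.01 tilt 0.22 gw 0.312 F [-0.2  0.2 -0.7] q6 -0.15
```

View pics/s3.png

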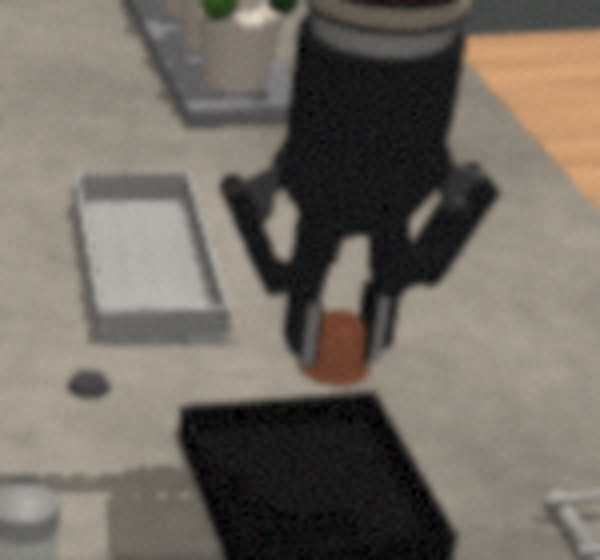

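carry_out:
  moves:
    - [[0,0,0,0.23,-0.07,0,-1],[0,0,0,0,0,0.6,-1],[0,0,0,0,0,0.7,-1],[0,0,0,0,0,0.5,-1],[0,0,0,0,0,0.4,-1],[0,0,0,0,0,0.2,-1],[0,0,0,0,0,0,-1],[0,0,0,0,0,0,-1]]

```text
time: 6.43
tool_pos: [0.6576, -0.0233, 0.0217]
tool_rot: [0.0, 1.0, -0.0, 0.0]
contact_force: [-0.4, 0.3, 0.5]
gripper_width: 0.312
```

carry_out:
  moves:
    - [[0,0,0,0,0,0.15,-1],[0,0,0,0,0,0.12,-1],[0,0,0,0,0,0,-1],[0,0,0,0,0,0,-1],[0,0,0,0,0,0,-1]]

```text
time: 6.85
tool_pos: [0.6577, -0.023, 0.0109]
tool_rot: [0.0, 1.0, -0.0, 0.0]
contact_force: [0.7, -0.2, -0.2]
gripper_width: 0.308
```

carry_out:
  moves:
    - [[0,0,0,0,0,0.03,-1],[0,0,0,0,0,0,-0.2],[0,0,0,0,0,0,0.1],[0,0,0,0,0,0,0.2],[0,0,0,0,0,0,0.2],[0,0,0,0,0,-0.4,0.2],[0,0,0,0,0,-0.7,0.2],[0,0,0,0,0,-1,0.2]]

```text
time: 7.52
tool_pos: [0.6542, -0.0226, 0.0896]
tool_rot: [-0.001, 1.0, -0.0, -0.004]
contact_force: [-0.2, 1.2, 0.5]
gripper_width: 0.598
```

carry_out:
  moves:
    - [[0,0,0,-0.6,-0.2,-0.6,0.4],[0,0,0,-0.9,-0.36,0,0.4],[0,0,0,-0.9,-0.36,0,0.4],[0,0,0,-0.9,-0.36,0,0.4],[0,0,0,-0.9,-0.36,0,0.4],[0,0,0,-0.8,-0.36,0,0.4],[0,0,0,0,0,0,0.4],[0,0,0,0,0,0,0.4]]

```text
time: 8.18
tool_pos: [0.4559, 0.0577, 0.1169]
tool_rot: [0.0, 1.0, 0.0, 0.0]
contact_force: [0.4, 0.4, -0.1]
gripper_width: 0.698
```

```bash
python3 - <<'E'
from look import *
s,f,w=look("w4")
clusters(w,.3,.6,-.1,.15,.005,.1,f)
f=grab_frame("side");save("s4.png",f,(230,150,400,260),4)
w=pts(f);clusters(w,.6,.71,-.06,.07,.012,.045,f)
E
```

```text
t 8.1833 tcp [0.4559 0.0577 0.1169] yaw 0.06 tilt 0.01 gw 0.698 F [ 0.4  0.4 -0.1] q6 -0.04
px [69. 98.] 2343 min [0.3    0.0966 0.005 ] max [0.3411 0.1499 0.0076] ztop 0.0068 top circ 316.5 124.0 r 30.6 [179. 133.  83.]
px [385.  90.] 770 min [0.5374 0.1197 0.005 ] max [0.5604 0.1427 0.0083] ztop 0.0077 top circ 549.1 131.1 r 11.9 [90. 87. 90.]
px [254. 189.] 2538 min [0.4327 0.0361 0.005 ] max [0.4766 0.0783 0.0325] ztop 0.0311 top circ 454.7 56.6 r 19.1 [134.  76.  49.]
px [428. 235.] 2248 min [ 0.592  -0.0606  0.005 ] max [0.6    0.0745 0.024 ] ztop 0.0231 top circ 597.1 12.7 r 61.6 [16. 16. 16.]
px [ 78. 259.] 951 min [ 0.3    -0.0127  0.005 ] max [0.3214 0.0106 0.0279] ztop 0.0274 top circ 309.2 -0.4 r 12.3 [25. 24. 22.]
px [192. 311.] 602 min [ 0.3895 -0.0672  0.005 ] max [ 0.4081 -0.0347  0.0307] ztop 0.0299 top circ 394.9 -52.6 r 14.8 [179.  95. 115.]
px [285. 334.] 2517 min [ 0.4623 -0.073   0.005 ] max [ 0.4989 -0.0484  0.0744] ztop 0.0718 top circ 480.3 -62.0 r 17.1 [115. 116. 110.]
px [333. 205.] 175 min [ 0.645  -0.0384  0.0123] max [ 0.6727 -0.0132  0.0371] ztop 0.0362 top circ 658.5 -24.8 r 13.6 [120.  72.  52.]
```

View pics/s4.png

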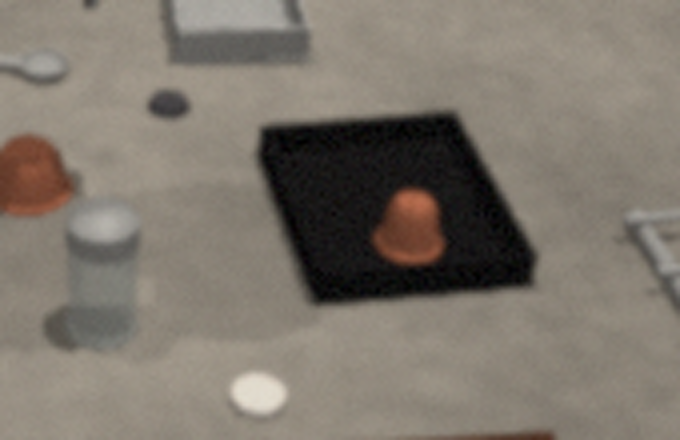

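View pics/w4.png

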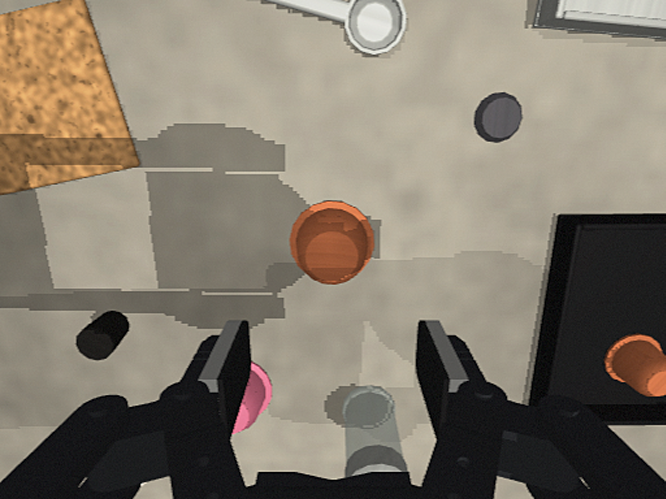

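Small pod sits rim down in the box (410,230 in the crop). The large copper pod at (332,243) is centred under the gripper.

carry_out:
  moves:
    - [[0,0,0,0,0,0.8,0.7],[0,0,0,0,0,0.8,0.7],[0,0,0,0,0,0.6,0.7],[0,0,0,0,0,0.4,0.7],[0,0,0,0,0,0.15,0.7],[0,0,0,0,0,0,0.7],[0,0,0,0,0,0,0.7],[0,0,0,0,0,0,0.7]]

```text
time: 8.95
tool_pos: [0.4593, 0.0568, 0.0089]
tool_rot: [0.0, 1.0, -0.0, 0.001]
contact_force: [0.8, -0.2, 0.4]
gripper_width: 0.853
```

carry_out:
  moves:
    - [[0,0,0,-0.09,0,0.08,0.7],[0,0,0,0,0,0,0.7],[0,0,0,0,0,0,0.7],[0,0,0,0,0,0,-1],[0,0,0,0,0,0,-1],[0,0,0,0,0,0,-1],[0,0,0,0,0,0,-1],[0,0,0,0,0,0,-1]]

```text
time: 9.62
tool_pos: [0.4545, 0.0571, 0.005]
tool_rot: [0.0, 1.0, -0.0, 0.001]
contact_force: [-1.5, -0.4, 4.8]
gripper_width: 0.476
```

carry_out:
  moves:
    - [[0,0,0,0,0,0,-1],[0,0,0,0,0,0,-1],[0,0,0,0,0,0,-1]]

```text
time: 9.87
tool_pos: [0.4546, 0.0571, 0.005]
tool_rot: [0.0, 1.0, -0.0, 0.001]
contact_force: [-1.0, -0.1, 5.8]
gripper_width: 0.473
```

carry_out:
  moves:
    - [[0,0,0,0,0,-0.4,-1],[0,0,0,0,0,-0.8,-1],[0,0,0,0,0,-0.8,-1],[0,0,0,0,0,-0.5,-1],[0,0,0,0.4,0.05,0,-1],[0,0,0,0.8,0.08,0,-1],[0,0,0,0.8,0.08,0,-1],[0,0,0,0.8,0.08,0,-1]]

```text
time: 10.53
tool_pos: [0.5669, 0.0453, 0.1039]
tool_rot: [-0.0, 1.0, -0.0, 0.0]
contact_force: [-0.0, 0.6, -0.1]
gripper_width: 0.472
```

carry_out:
  moves:
    - [[0,0,0,0.8,0.08,0,-1],[0,0,0,0.8,0.08,0,-1],[0,0,0,0.6,0.08,0,-1],[0,0,0,0,0,0,-1],[0,0,0,0,0,0,-1],[0,0,0,0,0,0,-1]]

```text
time: 11.03
tool_pos: [0.6529, 0.0359, 0.1032]
tool_rot: [-0.0, 1.0, -0.0, -0.001]
contact_force: [-0.1, -0.5, -0.2]
gripper_width: 0.471
```

```bash
python3 - <<'E'
from look import *
s,f,w=look("w5")
f=grab_frame("side");save("s5.png",f,(230,80,400,260),3.3)
E
```

```text
t 11.0333 tcp [0.6529 0.0359 0.1032] yaw -0.03 tilt 0.11 gw 0.471 F [-0.1 -0.5 -0.2] q6 -0.06
```

View pics/s5.png

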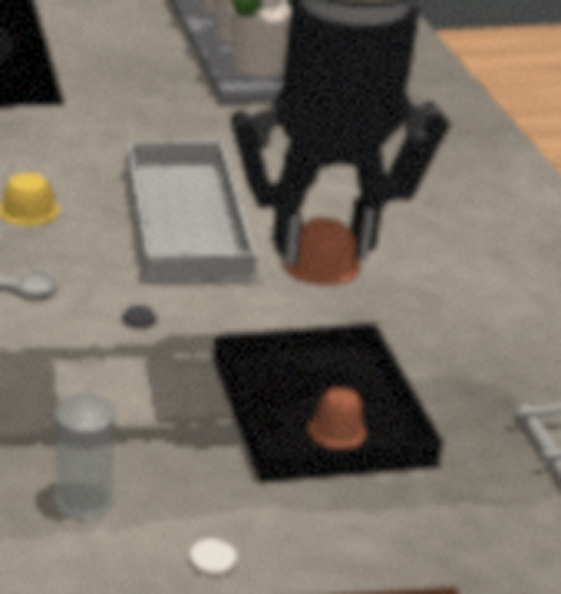

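carry_out:
  moves:
    - [[0,0,0,0.05,-0.03,0.6,-1],[0,0,0,0,0,0.7,-1],[0,0,0,0,0,0.5,-1],[0,0,0,0,0,0.25,-1],[0,0,0,0,0,0.1,-1],[0,0,0,0,0,0,-1],[0,0,0,0,0,0,-1],[0,0,0,0,0,0,-1]]

```text
time: 11.8
tool_pos: [0.6572, 0.037, 0.0202]
tool_rot: [0.0, 1.0, -0.0, 0.002]
contact_force: [0.7, 0.1, 0.2]
gripper_width: 0.472
```

carry_out:
  moves:
    - [[0,0,0,0,0,0.15,-1],[0,0,0,0,0,0.12,-1],[0,0,0,0,0,0,-1],[0,0,0,0,0,0,-1],[0,0,0,0,0,0,0.1],[0,0,0,0,0,0,0.35],[0,0,0,0,0,0,0.35],[0,0,0,0,0,0,0.35]]

```text
time: 12.47
tool_pos: [0.6555, 0.037, 0.0068]
tool_rot: [-0.0, 1.0, -0.0, -0.0]
contact_force: [-0.2, -0.3, -0.6]
gripper_width: 0.677
```

carry_out:
  moves:
    - [[0,0,0,0,0,-0.4,0.35],[0,0,0,0,0,-0.8,0.35],[0,0,0,0,0,-1,0.35],[0,0,0,0,0,-1,0.35],[0,0,0,-0.5,0.3,-0.4,0.35],[0,0,0,-0.8,0.5,0,0.35],[0,0,0,-0.8,0.5,0,0.35],[0,0,0,-0.8,0.5,0,0.35]]

```text
time: 13.13
tool_pos: [0.5387, -0.0354, 0.1516]
tool_rot: [0.0, 1.0, 0.0, 0.0]
contact_force: [0.2, -0.3, 0.3]
gripper_width: 0.674
```

carry_out:
  moves:
    - [[0,0,0,-0.8,0.5,0,0.4],[0,0,0,-0.65,0.4,0,0.4],[0,0,0,0,0,0,0.4],[0,0,0,0,0,0,0.4],[0,0,0,0,0,0,0.4]]

```text
time: 13.55
tool_pos: [0.4822, -0.0709, 0.1516]
tool_rot: [-0.0, 1.0, -0.0, 0.001]
contact_force: [0.5, -0.2, -0.5]
gripper_width: 0.698
```

```bash
python3 - <<'E'
from look import *
s,f,w=look("w6")
clusters(w,.4,.6,-.15,.03,.005,.1,f)
f=grab_frame("side");save("s6.png",f,(230,150,400,260),4)
w=pts(f);clusters(w,.602,.71,-.06,.07,.012,.045,f)
E
```

```text
t 13.55 tcp [ 0.4822 -0.0709  0.1516] yaw -0.05 tilt 0.06 gw 0.698 F [ 0.5 -0.2 -0.5] q6 -0.3
px [395. 111.] 1521 min [ 0.5928 -0.0659  0.005 ] max [0.6    0.03   0.0238] ztop 0.0232 top circ 594.6 -18.0 r 48.0 [20. 20. 20.]
px [163. 155.] 504 min [ 0.4    -0.0684  0.005 ] max [ 0.4081 -0.0353  0.0299] ztop 0.0282 top circ 400.1 -51.8 r 14.4 [132.  69.  84.]
px [254. 186.] 2695 min [ 0.4626 -0.0861  0.005 ] max [ 0.4986 -0.049   0.0784] ztop 0.0776 top circ 480.8 -68.0 r 18.5 [119. 120. 114.]
px [326. 236.] 560 min [ 0.5355 -0.1451  0.005 ] max [ 0.5623 -0.1187  0.009 ] ztop 0.0085 top circ 548.9 -132.6 r 14.0 [233. 227. 216.]
px [328. 195.] 439 min [ 0.6375 -0.0394  0.012 ] max [0.6796 0.0512 0.038 ] ztop 0.0369 top circ 664.1 6.8 r 44.6 [134.  80.  58.]
```

View pics/s6.png

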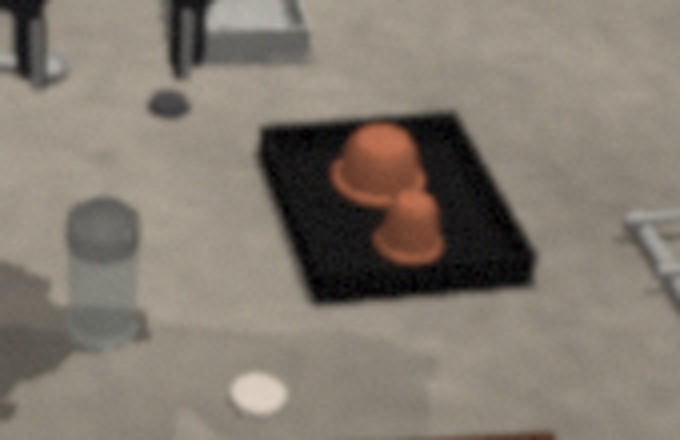

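View pics/w6.png

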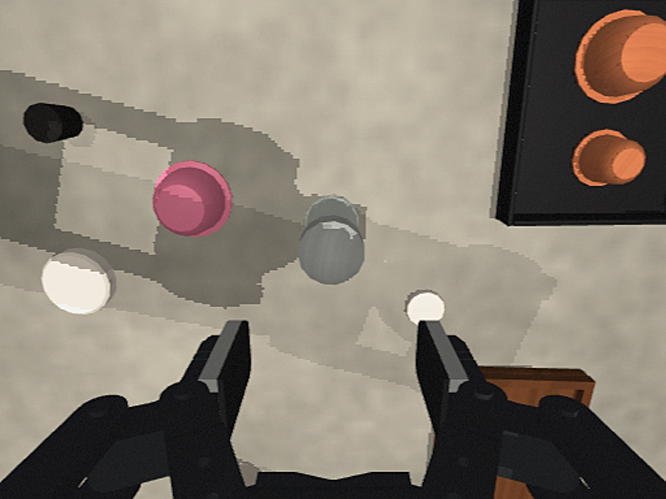

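carry_out:
  moves:
    - [[0,0,0,-0.03,-0.07,0.6,0.4],[0,0,0,0,0,0.8,0.4],[0,0,0,0,0,0.8,0.4],[0,0,0,0,0,0.6,0.4],[0,0,0,0,0,0.4,0.4],[0,0,0,0,0,0,0.4],[0,0,0,0,0,0,0.4],[0,0,0,0,0,0,0.4]]

```text
time: 14.32
tool_pos: [0.4821, -0.0681, 0.0245]
tool_rot: [0.0, 1.0, 0.0, 0.001]
contact_force: [0.4, 0.6, 0.7]
gripper_width: 0.704
```

carry_out:
  moves:
    - [[0,0,0,0,0,0.18,0.4],[0,0,0,0,0,0,0.4],[0,0,0,0,0,0,-1],[0,0,0,0,0,0,-1],[0,0,0,0,0,0,-1],[0,0,0,0,0,0,-1],[0,0,0,0,0,0,-1],[0,0,0,0,0,0,-1]]

```text
time: 14.98
tool_pos: [0.4813, -0.0684, 0.0169]
tool_rot: [0.0, 1.0, -0.0, 0.001]
contact_force: [0.3, -0.5, 4.8]
gripper_width: 0.393
```

carry_out:
  moves:
    - [[0,0,0,0,0,0,-1],[0,0,0,0,0,0,-1],[0,0,0,0,0,0,-1]]

```text
time: 15.23
tool_pos: [0.4813, -0.0684, 0.0169]
tool_rot: [0.0, 1.0, -0.0, 0.001]
contact_force: [0.7, -0.1, 5.1]
gripper_width: 0.396
```

carry_out:
  moves:
    - [[0,0,0,0,0,-0.4,-1],[0,0,0,0,0,-0.7,-1],[0,0,0,0,0,-0.6,-1],[0,0,0,0.3,0.35,0,-1],[0,0,0,0.5,0.6,0,-1],[0,0,0,0.5,0.6,0,-1],[0,0,0,0.5,0.6,0,-1],[0,0,0,0.5,0.6,0,-1]]

```text
time: 15.9
tool_pos: [0.5723, -0.1788, 0.0826]
tool_rot: [-0.001, 1.0, -0.0, -0.001]
contact_force: [0.2, 0.3, -1.1]
gripper_width: 0.39
```

carry_out:
  moves:
    - [[0,0,0,0.5,0.6,0,-1],[0,0,0,0.5,0.6,0,-1],[0,0,0,0.2,0.25,0,-1],[0,0,0,0,0,0,-1],[0,0,0,0,0,0,-1],[0,0,0,0,0,0,-1],[0,0,0,0,0,0,-1]]

```text
time: 16.48
tool_pos: [0.6194, -0.2349, 0.0832]
tool_rot: [-0.001, 1.0, 0.0, -0.001]
contact_force: [0.8, 1.4, -1.0]
gripper_width: 0.395
```

```bash
python3 - <<'E'
from look import *
s,f,w=look("w7")
f=grab_frame("side");save("s7.png",f,(200,80,420,360),2.1)
E
```

```text
t 16.4833 tcp [ 0.6194 -0.2349  0.0832] yaw 0.02 tilt 0.12 gw 0.395 F [ 0.8  1.4 -1. ] q6 -0.48
```

View pics/s7.png

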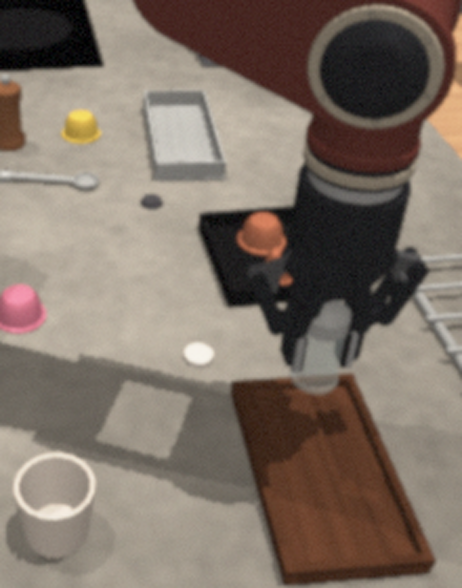

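carry_out:
  moves:
    - [[0,0,0,0,0,0.4,-1],[0,0,0,0,0,0.4,-1],[0,0,0,0,0,0.25,-1],[0,0,0,0,0,0.1,-1],[0,0,0,0,0,0,-1],[0,0,0,0,0,0,-1],[0,0,0,0,0,0,-1]]

```text
time: 17.17
tool_pos: [0.6212, -0.2365, 0.0393]
tool_rot: [0.0, 1.0, -0.0, 0.001]
contact_force: [-0.3, -0.1, -0.9]
gripper_width: 0.392
```

carry_out:
  moves:
    - [[0,0,0,0,0,0.15,-1],[0,0,0,0,0,0.1,-1],[0,0,0,0,0,0.05,-1],[0,0,0,0,0,0,-1],[0,0,0,0,0,0,-1],[0,0,0,0,0,0,-1]]

```text
time: 17.67
tool_pos: [0.6207, -0.2363, 0.0269]
tool_rot: [0.0, 1.0, -0.0, 0.0]
contact_force: [-2.3, 1.6, 5.0]
gripper_width: 0.396
```

carry_out:
  moves:
    - [[0,0,0,0,0,0,0],[0,0,0,0,0,0,0.3],[0,0,0,0,0,0,0.3],[0,0,0,0,0,0,0.3],[0,0,0,0,0,-0.5,0.3],[0,0,0,0,0,-0.8,0.3],[0,0,0,0,0,-1,0.3],[0,0,0,0,0,-1,0.3]]

```text
time: 18.33
tool_pos: [0.6196, -0.2357, 0.158]
tool_rot: [-0.001, 1.0, -0.0, -0.001]
contact_force: [1.4, -0.3, 0.5]
gripper_width: 0.65
```

carry_out:
  moves:
    - [[0,0,0,-0.2,-0.5,0,0.4],[0,0,0,-0.4,-0.9,0,0.4],[0,0,0,-0.4,-0.9,0,0.4],[0,0,0,-0.4,-0.9,0,0.4],[0,0,0,-0.4,-0.9,0,0.4],[0,0,0,-0.4,-0.9,0,0.4],[0,0,0,-0.4,-0.9,0,0.4],[0,0,0,-0.4,-0.9,0,0.4]]

```text
time: 19.0
tool_pos: [0.4996, 0.0373, 0.158]
tool_rot: [-0.0, 1.0, -0.001, 0.0]
contact_force: [1.0, -0.3, 0.2]
gripper_width: 0.701
```

carry_out:
  moves:
    - [[0,0,0,-0.4,-0.9,0,0.4],[0,0,0,-0.4,-0.9,0,0.4],[0,0,0,-0.4,-0.9,0,0.4],[0,0,0,-0.4,-0.9,0,0.4],[0,0,0,-0.4,-0.9,0,0.4],[0,0,0,-0.4,-0.9,0,0.4],[0,0,0,0,0,0,0.4],[0,0,0,0,0,0,0.4]]

```text
time: 19.67
tool_pos: [0.4038, 0.2534, 0.158]
tool_rot: [0.0, 1.0, 0.002, 0.0]
contact_force: [0.4, 0.1, -0.5]
gripper_width: 0.703
```

```bash
python3 - <<'E'
from look import *
s,f,w=look("w8")
clusters(w,.25,.6,.15,.4,.005,.12,f)
f=grab_frame("side");save("s8.png",f,(200,80,420,360),2.1)
w=pts(f);clusters(w,.575,.668,-.36,-.19,.025,.12,f)
E
```

```text
t 19.6667 tcp [0.4038 0.2534 0.158 ] yaw 0.23 tilt 0.02 gw 0.703 F [ 0.4  0.1 -0.5] q6 0.4
px [456. 142.] 4864 min [0.5615 0.1746 0.005 ] max [0.6    0.3727 0.0283] ztop 0.0271 top circ 589.3 273.6 r 99.5 [113. 113. 109.]
px [351. 114.] 2285 min [0.4613 0.285  0.005 ] max [0.5039 0.3275 0.0324] ztop 0.0311 top circ 483.3 306.2 r 18.9 [201. 179.  25.]
px [ 90. 121.] 4689 min [0.2634 0.2837 0.005 ] max [0.3034 0.3252 0.0992] ztop 0.0972 top circ 283.0 304.5 r 6.1 [110.  75.  47.]
px [236. 140.] 2995 min [0.3695 0.2738 0.005 ] max [0.4095 0.3131 0.0992] ztop 0.0976 top circ 388.9 292.5 r 5.9 [142.  96.  60.]
px [279. 233.] 1312 min [0.3703 0.169  0.005 ] max [0.4928 0.2138 0.0113] ztop 0.0106 top circ 431.7 190.4 r 62.3 [177. 178. 170.]
px [137. 254.] 1263 min [0.25  0.15  0.005] max [0.3271 0.1911 0.0073] ztop 0.0067 top circ 286.7 170.8 r 41.7 [187. 139.  87.]
px [349. 265.] 752 min [ 0.6033 -0.2537  0.0252] max [ 0.6398 -0.2182  0.09  ] ztop 0.089 top circ 621.5 -235.4 r 18.5 [110. 105.  98.]
```

View pics/s8.png

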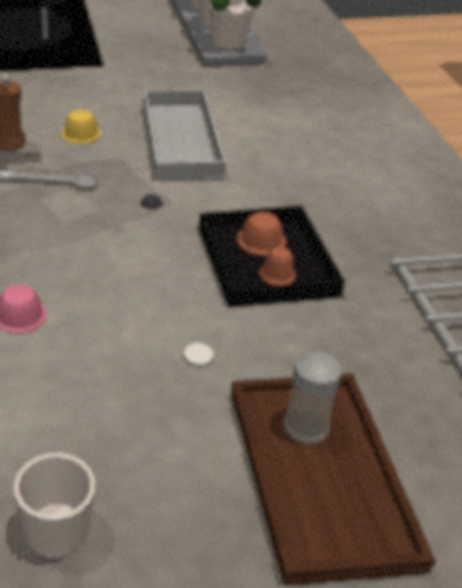

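View pics/w8.png

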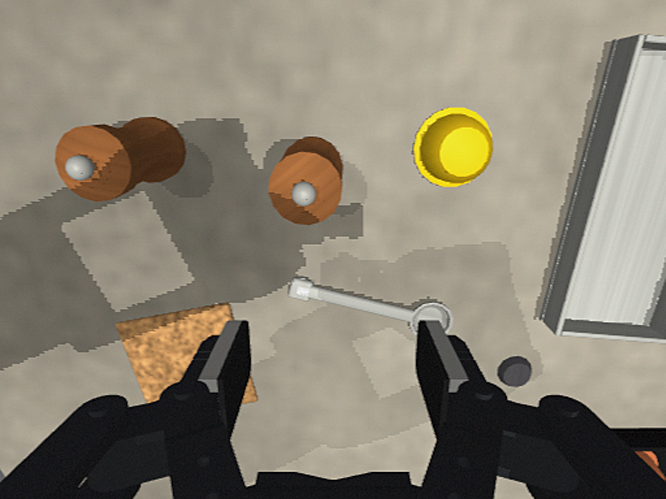

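carry_out:
  moves:
    - [[0,0,0,-0.18,-0.5,0,0.4],[0,0,0,-0.18,-0.5,0,0.4],[0,0,0,0,0,0,0.4],[0,0,0,0,0,0.4,0.4],[0,0,0,0,0,0.5,0.4],[0,0,0,0,0,0.1,0.4],[0,0,0,0,0,0,0.4],[0,0,0,0,0,0,0.4]]

```text
time: 20.43
tool_pos: [0.391, 0.291, 0.1183]
tool_rot: [0.0, 1.0, -0.001, -0.0]
contact_force: [0.8, -0.7, 0.5]
gripper_width: 0.702
```

```bash
python3 - <<'E'
from look import *
s,f,w=look("w9")
clusters(w,.25,.6,.25,.4,.005,.12,f)
E
```

```text
t 20.4333 tcp [0.391  0.291  0.1183] yaw -0.13 tilt 0.02 gw 0.702 F [ 0.8 -0.7  0.5] q6 0.49
px [494. 180.] 2764 min [0.5672 0.25   0.005 ] max [0.5924 0.3659 0.0279] ztop 0.0268 top circ 571.4 293.0 r 43.0 [104. 105. 100.]
px [377. 168.] 2807 min [0.4613 0.2861 0.005 ] max [0.5041 0.3282 0.033 ] ztop 0.0309 top circ 483.0 305.8 r 19.4 [205. 182.  25.]
px [ 89. 188.] 6064 min [0.2635 0.2845 0.005 ] max [0.3035 0.3254 0.0996] ztop 0.0971 top circ 283.0 304.9 r 6.1 [102.  69.  43.]
px [253. 206.] 4581 min [0.368  0.2732 0.0052] max [0.4095 0.3134 0.0991] ztop 0.0974 top circ 388.8 292.8 r 5.9 [109.  73.  46.]
```

View pics/w9.png

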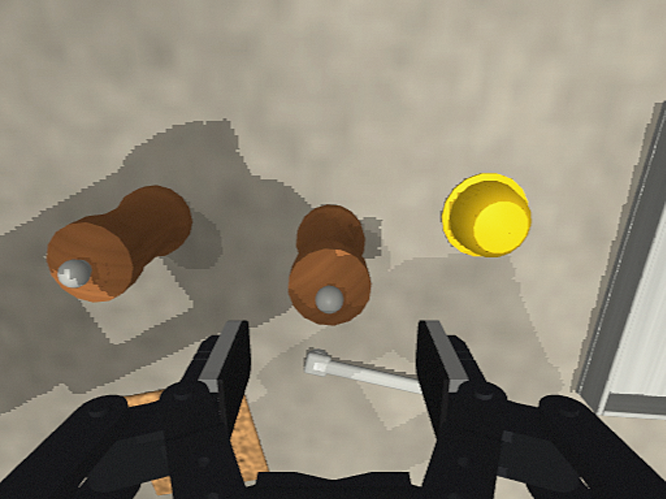

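carry_out:
  moves:
    - [[0,0,0,-0.05,-0.05,0.5,0.4],[0,0,0,0,0,0.6,0.4],[0,0,0,0,0,0.5,0.4],[0,0,0,0,0,0.3,0.4],[0,0,0,0,0,0.1,0.4],[0,0,0,0,0,0,0.4],[0,0,0,0,0,0,0.4],[0,0,0,0,0,0,0.4]]

```text
time: 21.15
tool_pos: [0.3896, 0.2945, 0.0398]
tool_rot: [-0.001, 1.0, -0.0, 0.001]
contact_force: [0.6, 1.0, -0.1]
gripper_width: 0.703
```

carry_out:
  moves:
    - [[0,0,0,0,0.03,0.24,0.4],[0,0,0,0,0,0,0.4],[0,0,0,0,0,0,0.4],[0,0,0,0,0,0,0.4]]

```text
time: 21.48
tool_pos: [0.3883, 0.2927, 0.0285]
tool_rot: [0.0, 1.0, -0.0, -0.0]
contact_force: [0.2, 0.6, 1.0]
gripper_width: 0.698
```

carry_out:
  moves:
    - [[0,0,0,0,0,0,-1],[0,0,0,0,0,0,-1],[0,0,0,0,0,0,-1],[0,0,0,0,0,0,-1],[0,0,0,0,0,0,-1],[0,0,0,0,0,0,-1],[0,0,0,0,0,0,-1],[0,0,0,0,0,0,-1]]

```text
time: 22.15
tool_pos: [0.3887, 0.2929, 0.0289]
tool_rot: [-0.0, 1.0, -0.0, 0.0]
contact_force: [-0.8, -0.0, 4.3]
gripper_width: 0.399
```

carry_out:
  moves:
    - [[0,0,0,0,0,-0.3,-1],[0,0,0,0,0,-0.6,-1],[0,0,0,0,0,-0.7,-1],[0,0,0,0,0,-0.7,-1],[0,0,0,0,0,-0.5,-1],[0,0,0,0,0,-0.2,-1],[0,0,0,0,0,0,-1],[0,0,0,0,0,0,-1]]

```text
time: 22.82
tool_pos: [0.3879, 0.2924, 0.1478]
tool_rot: [0.0, 1.0, -0.0, -0.0]
contact_force: [-0.5, 0.8, -0.6]
gripper_width: 0.404
```

```bash
python3 - <<'E'
from look import *
s,f,w=look("w10")
f=grab_frame("side");save("s10.png",f,(120,40,290,200),3.5)
E
```

```text
t 22.8167 tcp [0.3879 0.2924 0.1478] yaw -0.03 tilt 0.05 gw 0.404 F [-0.5  0.8 -0.6] q6 0.49
```

View pics/s10.png

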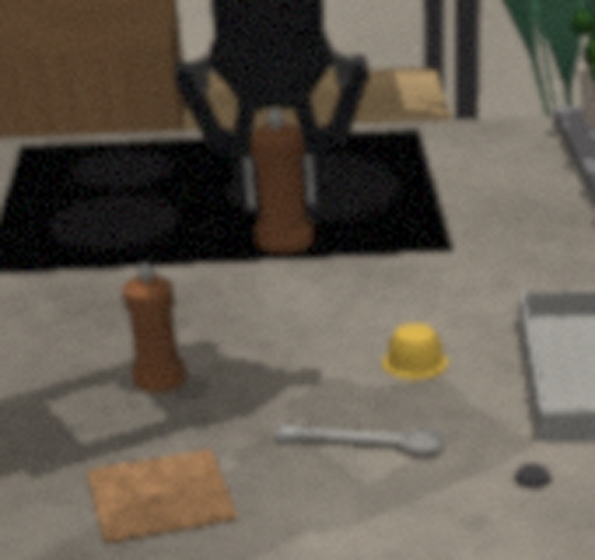

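View pics/w10.png

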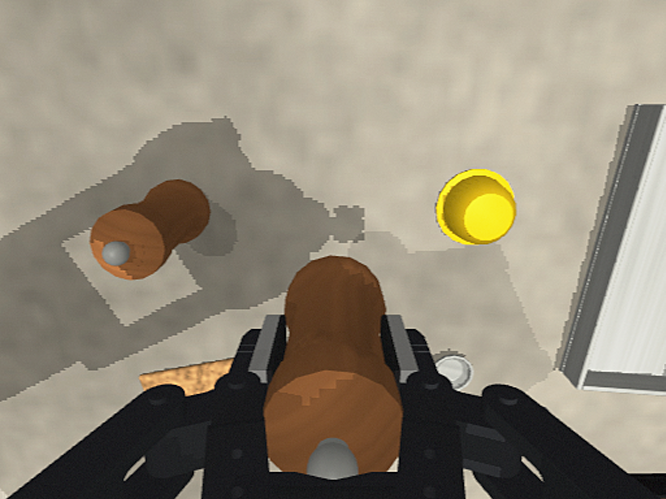

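carry_out:
  moves:
    - [[0,0,0,0.15,0.4,0,-1],[0,0,0,0.3,0.8,0,-1],[0,0,0,0.34,0.9,0,-1],[0,0,0,0.34,0.9,0,-1],[0,0,0,0.34,0.9,0,-1],[0,0,0,0.34,0.9,0,-1],[0,0,0,0.34,0.9,0,-1],[0,0,0,0.34,0.9,0,-1]]

```text
time: 23.58
tool_pos: [0.4869, 0.0269, 0.1464]
tool_rot: [-0.0, 1.0, -0.0, -0.002]
contact_force: [0.6, 0.8, -1.0]
gripper_width: 0.407
```

carry_out:
  moves:
    - [[0,0,0,0.34,0.9,0,-1],[0,0,0,0.34,0.9,0,-1],[0,0,0,0.34,0.9,0,-1],[0,0,0,0.34,0.9,0,-1],[0,0,0,0.34,0.9,0,-1],[0,0,0,0.34,0.9,0,-1],[0,0,0,0.34,0.9,0,-1],[0,0,0,0.34,0.9,0,-1]]

```text
time: 24.25
tool_pos: [0.5957, -0.2607, 0.1455]
tool_rot: [-0.001, 1.0, -0.0, -0.002]
contact_force: [0.5, 0.5, -0.7]
gripper_width: 0.399
```

carry_out:
  moves:
    - [[0,0,0,0.3,0.8,0,-1],[0,0,0,0.15,0.4,0,-1],[0,0,0,0,0,0,-1],[0,0,0,0,0,0,-1],[0,0,0,0,0,0,-1],[0,0,0,0,0,0,-1]]

```text
time: 24.75
tool_pos: [0.6138, -0.3059, 0.1473]
tool_rot: [-0.001, 1.0, 0.0, -0.001]
contact_force: [0.4, 0.4, -0.8]
gripper_width: 0.404
```

carry_out:
  moves:
    - [[0,0,0,0.16,0.4,0.1,-1],[0,0,0,0,0,0.5,-1],[0,0,0,0,0,0.6,-1],[0,0,0,0,0,0.6,-1],[0,0,0,0,0,0.4,-1],[0,0,0,0,0,0.1,-1],[0,0,0,0,0,0,-1],[0,0,0,0,0,0,-1]]

```text
time: 25.42
tool_pos: [0.6214, -0.3233, 0.0575]
tool_rot: [0.0, 1.0, 0.0, 0.001]
contact_force: [-0.5, -0.5, -1.0]
gripper_width: 0.407
```

carry_out:
  moves:
    - [[0,0,0,0,0,0,-1],[0,0,0,0,0,0,-1]]

```text
time: 25.58
tool_pos: [0.6221, -0.3241, 0.0589]
tool_rot: [0.001, 1.0, -0.0, 0.002]
contact_force: [-0.4, -0.8, -1.9]
gripper_width: 0.4
```

```bash
python3 - <<'E'
from look import *
s,f,w=look("w11")
f=grab_frame("side");save("s11.png",f,(270,160,420,360),3)
E
```

```text
t 25.5833 tcp [ 0.6221 -0.3241  0.0589] yaw -0.02 tilt 0.21 gw 0.4 F [-0.4 -0.8 -1.9] q6 -0.59
```

View pics/s11.png

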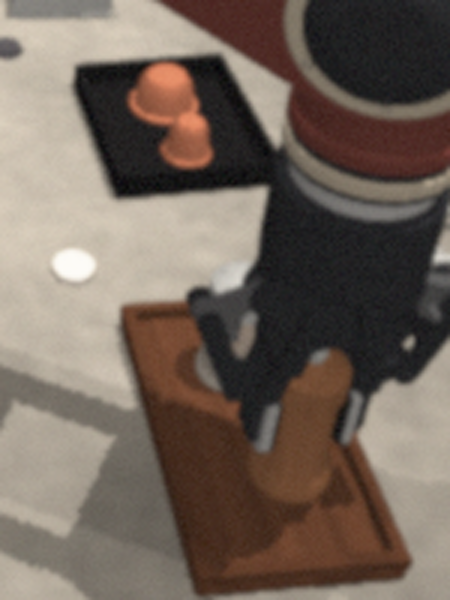

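carry_out:
  moves:
    - [[0,0,0,0,0,0.2,-1],[0,0,0,0,0,0.15,-1],[0,0,0,0,0,0.1,-1],[0,0,0,0,0,0,-1],[0,0,0,0,0,0,-1],[0,0,0,0,0,0,-1]]

```text
time: 26.18
tool_pos: [0.621, -0.3235, 0.0389]
tool_rot: [0.0, 1.0, -0.0, -0.0]
contact_force: [-1.6, 0.8, 3.8]
gripper_width: 0.402
```

carry_out:
  moves:
    - [[0,0,0,0,0,0,0],[0,0,0,0,0,0,0.3],[0,0,0,0,0,0,0.3],[0,0,0,0,0,0,0.3],[0,0,0,0,0,-0.5,0.3],[0,0,0,0,0,-1,0.3],[0,0,0,0,0,-1,0.3],[0,0,0,0,0,-1,0.3]]

```text
time: 26.85
tool_pos: [0.6203, -0.323, 0.179]
tool_rot: [-0.001, 1.0, -0.0, -0.001]
contact_force: [1.5, -0.0, 0.1]
gripper_width: 0.647
```

carry_out:
  moves:
    - [[0,0,0,-0.15,-0.4,0,0.3],[0,0,0,-0.35,-0.9,0,0.3],[0,0,0,-0.35,-0.9,0,0.3],[0,0,0,-0.35,-0.9,0,0.3],[0,0,0,-0.35,-0.9,0,0.3],[0,0,0,-0.35,-0.9,0,0.3],[0,0,0,-0.35,-0.9,0,0.3],[0,0,0,-0.35,-0.9,0,0.3]]

```text
time: 27.52
tool_pos: [0.516, -0.0539, 0.1783]
tool_rot: [-0.0, 1.0, -0.0, 0.0]
contact_force: [-0.1, 1.3, 0.3]
gripper_width: 0.653
```

carry_out:
  moves:
    - [[0,0,0,-0.35,-0.9,0,0.3],[0,0,0,-0.35,-0.9,0,0.3],[0,0,0,-0.35,-0.9,0,0.3],[0,0,0,-0.35,-0.9,0,0.3],[0,0,0,-0.35,-0.9,0,0.3],[0,0,0,-0.3,-0.5,0,0.3],[0,0,0,0,0,0,0.3],[0,0,0,0,0,0,0.3]]

```text
time: 28.18
tool_pos: [0.4347, 0.1454, 0.1784]
tool_rot: [0.0, 1.0, 0.001, 0.0]
contact_force: [0.0, 0.5, 0.3]
gripper_width: 0.648
```

```bash
python3 - <<'E'
from look import *
s,f,w=look("w12")
clusters(w,.36,.51,.15,.23,.004,.02,f)
f=grab_frame("side");save("s12.png",f,(200,80,420,360),2.1)
w=pts(f);clusters(w,.575,.668,-.36,-.19,.025,.12,f)
E
```

```text
t 28.1833 tcp [0.4347 0.1454 0.1784] yaw 0.13 tilt 0.03 gw 0.648 F [0.  0.5 0.3] q6 0.16
px [254. 120.] 1818 min [0.3707 0.1637 0.004 ] max [0.4925 0.2134 0.0114] ztop 0.0105 top circ 432.0 191.1 r 62.5 [183. 184. 176.]
px [349. 265.] 752 min [ 0.603  -0.254   0.0252] max [ 0.6401 -0.2178  0.09  ] ztop 0.0888 top circ 621.5 -235.0 r 18.7 [111. 105.  99.]
px [368. 304.] 1077 min [ 0.603  -0.3425  0.0251] max [ 0.6418 -0.3039  0.1106] ztop 0.1075 top circ 623.2 -323.2 r 9.6 [90. 61. 43.]
```

View pics/s12.png

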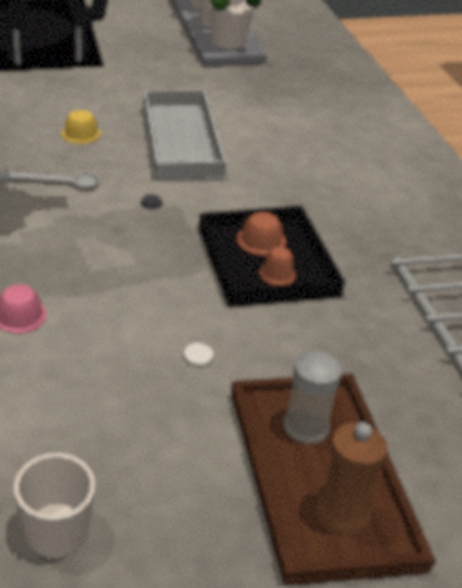

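View pics/w12.png

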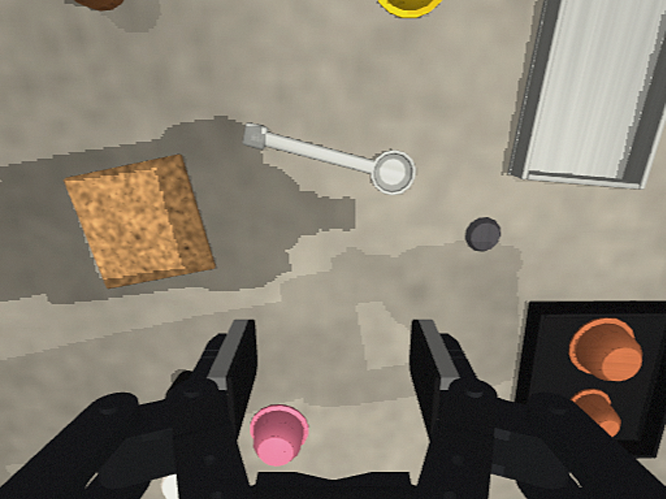

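Salt (315,395) and mill (352,475) both stand on the board. Now I'll measure the spoon: handle end (255,137), bowl (392,172).

```bash
cat > spoon.py <<'E'
from look import *
def spoon(w,z0=.003):
    m=((w[...,0]>.36)&(w[...,0]<.51)&(w[...,1]>.15)&(w[...,1]<.23)&(w[...,2]>z0)&(w[...,2]<.02)).astype(np.uint8)
    N,L,st,c=cv2.connectedComponentsWithStats(m);i=1+np.argmax(st[1:,4]);p=w[L==i][:,:2]
    l=cv2.fitLine(p.astype(np.float32),cv2.DIST_HUBER,0,.001,.001).ravel();ax=l[:2]*np.sign(l[0])
    for k in range(4):
        c0=l[2:];t=(p-c0)@ax;n=(p-c0)@[-ax[1],ax[0]]
        end=t.max(); sel=(t>t.min()+.02)&(t<t.max()-.04)
        l=cv2.fitLine(p[sel].astype(np.float32),cv2.DIST_HUBER,0,.001,.001).ravel();ax=l[:2]*np.sign(l[0])
    c0=l[2:];t=(p-c0)@ax
    print("len",t.max()-t.min(),"yaw",np.degrees(np.arctan2(ax[1],ax[0])),"ends",c0+ax*t.min(),c0+ax*t.max(),"origin from ends",c0+ax*(t.min()+.072),c0+ax*(t.max()-.0535))
    return c0+ax*(t.min()+t.max()+.0185)/2,ax
if __name__=="__main__":
    s,f,w=look("tmp");print(spoon(w)); print(T_tool(s).round(4).tolist())
    f=grab_frame("top");print(spoon(pts(f)))
E
python3 spoon.py
```

```text
t 28.2833 tcp [0.4355 0.1441 0.1785] yaw -0.05 tilt 0.03 gw 0.654 F [ 0.4 -1.2  0.4] q6 0.16
len 0.12492081380791831 yaw -14.468397 ends [0.37157405 0.2065566 ] [0.49253307 0.17534563] origin from ends [0.44129061 0.18856769] [0.44072979 0.18871239]
(array([0.4410102 , 0.18864004]), array([ 0.96828556, -0.24984601], dtype=float32))
[[1.0, -0.0009, 0.0004, 0.4355], [-0.0009, -1.0, -0.0004, 0.1441], [0.0004, 0.0004, -1.0, 0.1785], [0.0, 0.0, 0.0, 1.0]]Traceback (most recent call last):
  File "spoon.py", line 15, in <module>
    f=grab_frame("top");print(spoon(pts(f)))
                              ~~~~~^^^^^^^^
  File "spoon.py", line 9, in spoon
    l=cv2.fitLine(p[sel].astype(np.float32),cv2.DIST_HUBER,0,.001,.001).ravel();ax=l[:2]*np.sign(l[0])
      ~~~~~~~~~~~^^^^^^^^^^^^^^^^^^^^^^^^^^^^^^^^^^^^^^^^^^^^^^^^^^^^^^
cv2.error: OpenCV(4.12.0) /io/opencv/modules/imgproc/src/linefit.cpp:50: error: (-215:Assertion failed) count > 0 in function 'fitLine2D_wods'
```

carry_out:
  moves:
    - [[0,0,0,0.07,-0.55,0.3,-0.1],[0,0,0,0.07,-0.57,0.4,-0.1],[0,0,-1,0,0,0.5,-0.1],[0,0,-1,0,0,0.5,-0.1],[0,0,-1,0,0,0,-0.1],[0,0,-1,0,0,0,-0.1],[0,0,-1,0,0,0,-0.1],[0,0,-1,0,0,0,-0.1]]

```text
time: 29.05
tool_pos: [0.4413, 0.1884, 0.1102]
tool_rot: [0.0, 0.966, 0.26, -0.0]
contact_force: [0.0, 0.1, 0.7]
gripper_width: 0.446
```

carry_out:
  moves:
    - [[0,0,-1,0,0,0,-0.1],[0,0,-1,0,0,0,-0.1],[0,0,-1,0,0,0,-0.1],[0,0,-1,0,0,0,-0.1],[0,0,-1,0,0,0,-0.1],[0,0,-1,0,0,0,-0.1],[0,0,-1,0,0,0,-0.1],[0,0,-1,0,0,0,-0.1]]

```text
time: 29.72
tool_pos: [0.4414, 0.1883, 0.1104]
tool_rot: [0.0, 0.819, 0.574, -0.0]
contact_force: [0.5, -0.8, 0.8]
gripper_width: 0.449
```

carry_out:
  moves:
    - [[0,0,-1,0,0,0,-0.1],[0,0,-0.1,0,0,0,-0.1],[0,0,0,0,0,0,-0.1],[0,0,0,0,0,0,-0.1],[0,0,0,0,0,0,-0.1]]

```text
time: 30.13
tool_pos: [0.4409, 0.1891, 0.1105]
tool_rot: [-0.0, 0.791, 0.611, -0.0]
contact_force: [0.3, 0.2, 0.4]
gripper_width: 0.449
```

```bash
python3 - <<'E'
from spoon import *
s,f,w=look("w13");c,ax=spoon(w)
d=c-s["tool_pos"][:2];T=T_tool(s);print("origin",c,"in tool axes, mm",(T[:2,:2].T@d*1000).round(1))
E
```

```text
t 30.1333 tcp [0.4409 0.1891 0.1105] yaw 75.36 tilt 0.01 gw 0.449 F [0.3 0.2 0.4] q6 -1.07
len 0.12476476563354166 yaw -14.904396 ends [0.37194244 0.20631243] [0.49250967 0.17422206] origin from ends [0.4415201  0.18779353] [0.4408096  0.18798264]
origin [0.44116485 0.18788808] in tool axes, mm [-1.2  0.6]
```

View pics/w13.png

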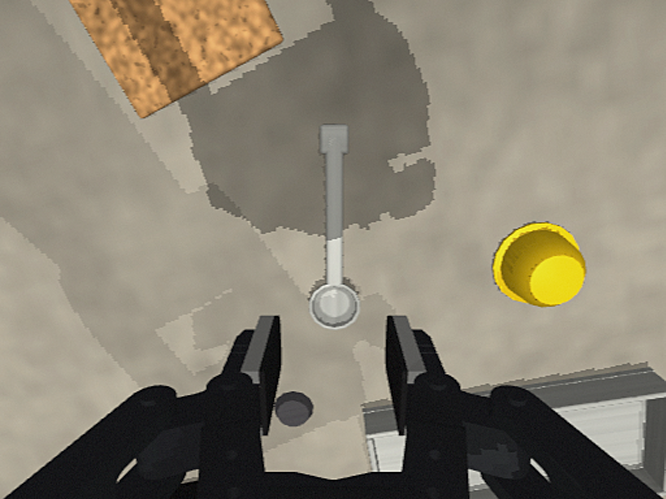

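carry_out:
  moves:
    - [[0,0,0,-0.03,0.01,0.6,-0.1],[0,0,0,0,0,0.7,-0.1],[0,0,0,0,0,0.6,-0.1],[0,0,0,0,0,0.4,-0.1],[0,0,0,0,0,0.1,-0.1],[0,0,0,0,0,0,-0.1],[0,0,0,0,0,0,-0.1],[0,0,0,0,0,0,-0.1]]

```text
time: 30.85
tool_pos: [0.4422, 0.1886, 0.0161]
tool_rot: [0.001, 0.791, 0.612, 0.001]
contact_force: [0.3, 0.1, 0.4]
gripper_width: 0.456
```

carry_out:
  moves:
    - [[0,0,0,0,0,0.18,-0.1],[0,0,0,0,0,0.1,-0.1],[0,0,0,0,0,0,-0.1],[0,0,0,0,0,0,-0.1],[0,0,0,0,0,0,-0.1],[0,0,0,0,0,0,-0.1]]

```text
time: 31.35
tool_pos: [0.441, 0.1882, 0.0035]
tool_rot: [0.0, 0.791, 0.612, 0.0]
contact_force: [0.5, -0.4, -0.3]
gripper_width: 0.448
```

carry_out:
  moves:
    - [[0,0,0,0,0,0,-0.4],[0,0,0,0,0,0,-0.7],[0,0,0,0,0,0,-1],[0,0,0,0,0,0,-1],[0,0,0,0,0,0,-1],[0,0,0,0,0,0,-1],[0,0,0,0,0,0,-1],[0,0,0,0,0,0,-1]]

```text
time: 32.02
tool_pos: [0.4411, 0.1883, 0.0037]
tool_rot: [0.0, 0.791, 0.612, 0.0]
contact_force: [-1.0, -0.1, 4.0]
gripper_width: 0.088
```

carry_out:
  moves:
    - [[0,0,0,0,0,-0.2,-1],[0,0,0,0,0,-0.4,-1],[0,0,0,0,0,-0.6,-1],[0,0,0,0,0,-0.6,-1],[0,0,0,0,0,-0.3,-1],[0,0,0,0,0,0,-1],[0,0,0,0,0,0,-1],[0,0,0,0,0,0,-1]]

```text
time: 32.68
tool_pos: [0.4397, 0.1879, 0.0858]
tool_rot: [-0.001, 0.791, 0.612, -0.001]
contact_force: [-0.2, 0.0, -0.9]
gripper_width: 0.09
```

```bash
python3 - <<'E'
from spoon import *
s,f,w=look("w14")
f=grab_frame("side");save("s14.png",f,(140,80,310,220),3.5)
E
```

```text
t 32.6833 tcp [0.4397 0.1879 0.0858] yaw 75.47 tilt 0.14 gw 0.09 F [-0.2  0.  -0.9] q6 -1.07
```

View pics/w14.png

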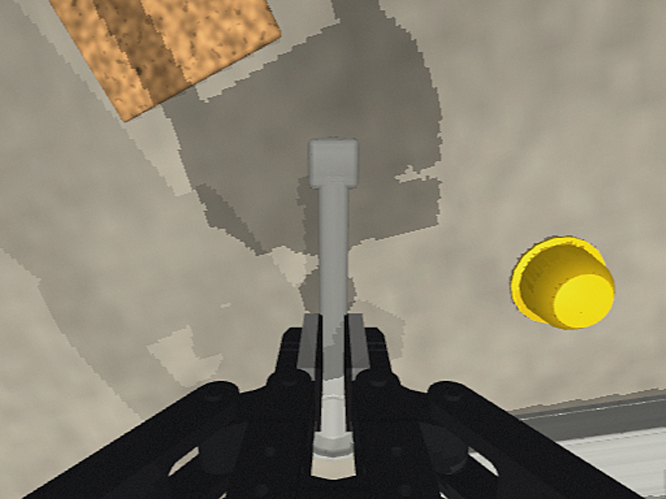

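View pics/s14.png

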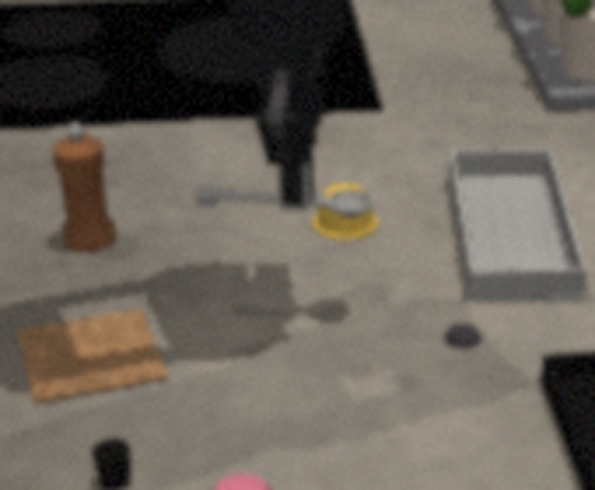

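carry_out:
  moves:
    - [[0,0,0.5,0,0,0,-1],[0,0,1,0,0,0,-1],[0,0,1,0,0,0,-1],[0,0,1,0,0,0,-1],[0,0,1,0,0,0,-1],[0,0,1,0,0,0,-1],[0,0,1,0,0,0,-1],[0,0,1,0,0,0,-1]]

```text
time: 33.45
tool_pos: [0.4398, 0.188, 0.0857]
tool_rot: [-0.0, 0.946, 0.323, -0.001]
contact_force: [-0.4, -0.3, 0.1]
gripper_width: 0.086
```

carry_out:
  moves:
    - [[0,0,1,0,0,0,-1],[0,0,1,0,0,0,-1],[0,0,1,0,0,0,-1],[0,0,1,0,0,0,-1],[0,0,1,0,0,0,-1],[0,0,1,0,0,0,-1],[0,0,1,0,0,0,-1],[0,0,1,0,0,0,-1]]

```text
time: 34.12
tool_pos: [0.4398, 0.1879, 0.0857]
tool_rot: [0.0, 1.0, -0.02, -0.001]
contact_force: [0.2, 1.0, -0.4]
gripper_width: 0.09
```

carry_out:
  moves:
    - [[0,0,0.6,0,0,0,-1],[0,0,0,0,0,0,-1],[0,0,0,0.4,-0.2,0,-1],[0,0,0,0.7,-0.4,0,-1],[0,0,0,0.7,-0.4,0,-1],[0,0,0,0.7,-0.4,0,-1],[0,0,0,0.7,-0.4,0,-1],[0,0,0,0.4,-0.3,0,-1]]

```text
time: 34.78
tool_pos: [0.5937, 0.2599, 0.0861]
tool_rot: [0.0, 0.999, -0.043, -0.0]
contact_force: [-0.3, -0.6, 0.3]
gripper_width: 0.086
```

```bash
python3 - <<'E'
from spoon import *
s,f,w=look("w15")
z=w[...,2]
m=(w[...,0]>.55)&(w[...,0]<.69)&(w[...,1]>.15)&(w[...,1]<.4)&(z>.02)&(z<.033)
p=w[m][:,:2]
r=cv2.minAreaRect(p.astype(np.float32)*1000);print(r,p.min(0),p.max(0))
f=grab_frame("side");save("s15.png",f,(200,60,370,200),3.5)
E
```

```text
t 34.7833 tcp [0.5937 0.2599 0.0861] yaw -4.95 tilt 0.02 gw 0.086 F [-0.3 -0.6  0.3] q6 0.38
((613.8541870117188, 280.1595458984375), (179.26275634765625, 86.39974975585938), 85.21104431152344) [0.5669631  0.18757841] [0.66331952 0.37235901]
```

View pics/w15.png

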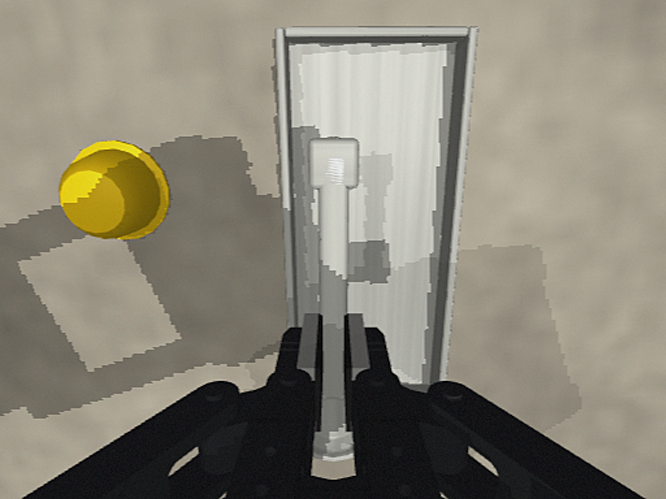

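View pics/s15.png

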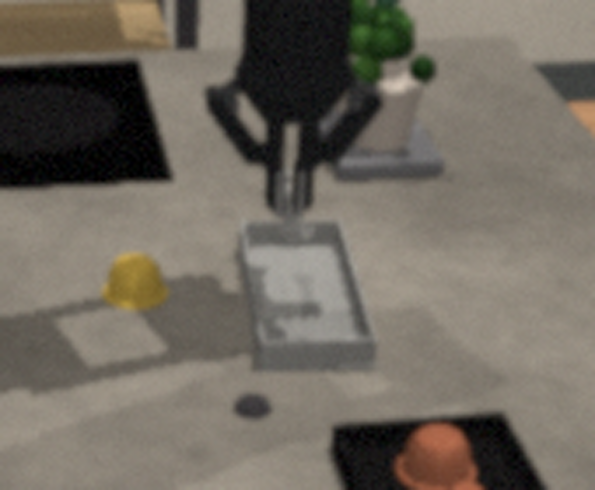

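carry_out:
  moves:
    - [[0,0,0,0.5,-0.17,0,-1],[0,0,0,0,0,0,-1],[0,0,0,0,0,0.5,-1],[0,0,0,0,0,0.6,-1],[0,0,0,0,0,0.4,-1],[0,0,0,0,0,0.1,-1],[0,0,0,0,0,0,-1],[0,0,0,0,0,0,-1]]

```text
time: 35.55
tool_pos: [0.6118, 0.2641, 0.0237]
tool_rot: [0.0, 0.999, -0.044, -0.0]
contact_force: [0.3, -0.1, 0.5]
gripper_width: 0.09
```

carry_out:
  moves:
    - [[0,0,0,0,0,0,-1],[0,0,0,0,0,0,-1]]

```text
time: 35.72
tool_pos: [0.6132, 0.2646, 0.0253]
tool_rot: [-0.0, 0.999, -0.044, 0.001]
contact_force: [0.1, -0.0, 0.5]
gripper_width: 0.086
```

carry_out:
  moves:
    - [[0,0,0,0,0,0.2,-1],[0,0,0,0,0,0.12,-1],[0,0,0,0,0,0.06,-1],[0,0,0,0,0,0,-1],[0,0,0,0,0,0,-1],[0,0,0,0,0,0,-1]]

```text
time: 36.22
tool_pos: [0.612, 0.2643, 0.0077]
tool_rot: [0.0, 0.999, -0.044, -0.0]
contact_force: [0.1, -0.3, -0.2]
gripper_width: 0.087
```

carry_out:
  moves:
    - [[0,0,0,0,0,0.02,-1],[0,0,0,0,0,0,-1],[0,0,0,0,0,0,-0.7],[0,0,0,0,0,0,-0.4],[0,0,0,0,0,0,-0.3],[0,0,0,0,0,0,-0.3],[0,0,0,0,0,0,-0.3],[0,0,0,0,0,-0.3,-0.3]]

```text
time: 36.88
tool_pos: [0.6099, 0.2636, 0.0166]
tool_rot: [0.001, 0.999, -0.044, -0.003]
contact_force: [0.0, -0.0, -0.3]
gripper_width: 0.351
```

carry_out:
  moves:
    - [[0,0,0,0,0,-0.6,-0.3],[0,0,0,0,0,-0.8,-0.3],[0,0,0,0,0,-1,-0.3],[0,0,0,0,0,-1,-0.3],[0,0,0,-0.8,0.5,-0.2,-0.3],[0,0,0,-0.8,0.5,0,-0.3],[0,0,0,-0.8,0.5,0,-0.3],[0,0,0,0,0,0,-0.3]]

```text
time: 37.55
tool_pos: [0.5043, 0.2106, 0.1611]
tool_rot: [0.001, 0.999, -0.044, -0.003]
contact_force: [-0.2, -0.1, -1.1]
gripper_width: 0.347
```

```bash
python3 - <<'E'
from spoon import *
s,f,w=look("w16")
f=grab_frame("side");save("s16.png",f,(120,60,420,360),2)
w=pts(f);clusters(w,.36,.45,-.35,-.25,.01,.07,f)
clusters(w,.575,.668,-.36,-.19,.025,.12,f)
f=grab_frame("top");save("t16.png",f,(100,60,450,300),2.2)
w=pts(f);clusters(w,.36,.45,-.35,-.25,.01,.07,f)
clusters(w,.575,.668,-.36,-.19,.025,.12,f)
clusters(w,.602,.71,-.06,.07,.014,.045,f)
clusters(w,.575,.65,.18,.36,.007,.02,f)
E
```

```text
t 37.55 tcp [0.5043 0.2106 0.1611] yaw -5.04 tilt 0.42 gw 0.347 F [-0.2 -0.1 -1.1] q6 0.35
px [226. 318.] 1370 min [ 0.3757 -0.3332  0.01  ] max [ 0.434  -0.2734  0.0591] ztop 0.0573 top circ 404.5 -303.2 r 30.1 [137. 127. 117.]
px [349. 265.] 746 min [ 0.6035 -0.2542  0.0252] max [ 0.64   -0.2166  0.09  ] ztop 0.0888 top circ 621.2 -234.9 r 18.9 [111. 106.  99.]
px [368. 304.] 1073 min [ 0.603  -0.3419  0.0251] max [ 0.642  -0.3036  0.1103] ztop 0.107 top circ 620.9 -322.9 r 6.3 [91. 62. 43.]
px [388. 223.] 344 min [ 0.3771 -0.3307  0.0102] max [ 0.4326 -0.2726  0.0579] ztop 0.0559 top circ 404.7 -301.9 r 29.9 [139. 137. 128.]
px [358. 138.] 258 min [ 0.6038 -0.2496  0.0251] max [ 0.6392 -0.215   0.0888] ztop 0.0874 top circ 621.7 -232.8 r 18.1 [132. 132. 126.]
px [393. 138.] 309 min [ 0.6028 -0.3395  0.0251] max [ 0.6401 -0.3001  0.1076] ztop 0.1057 top circ 622.2 -320.0 r 5.5 [115.  80.  46.]
px [254. 129.] 191 min [0.6379 0.0175 0.0146] max [0.6794 0.0583 0.0359] ztop 0.0349 top circ 659.8 39.3 r 18.8 [160.  99.  60.]
px [276. 129.] 98 min [ 0.645  -0.0344  0.0151] max [ 0.6725 -0.0071  0.0356] ztop 0.0351 top circ 659.5 -21.1 r 13.5 [150.  92.  55.]
px [183. 145.] 78 min [0.596  0.2127 0.0074] max [0.6262 0.2544 0.0158] ztop 0.0139 top circ 611.2 233.6 r 21.0 [161. 165. 160.]
```

View pics/w16.png

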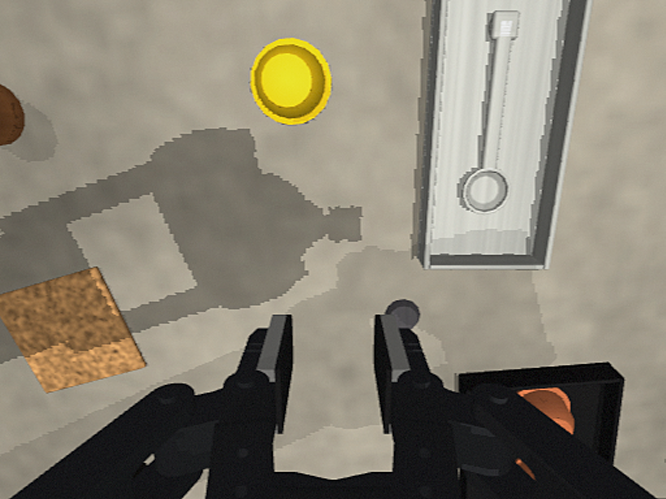

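View pics/s16.png

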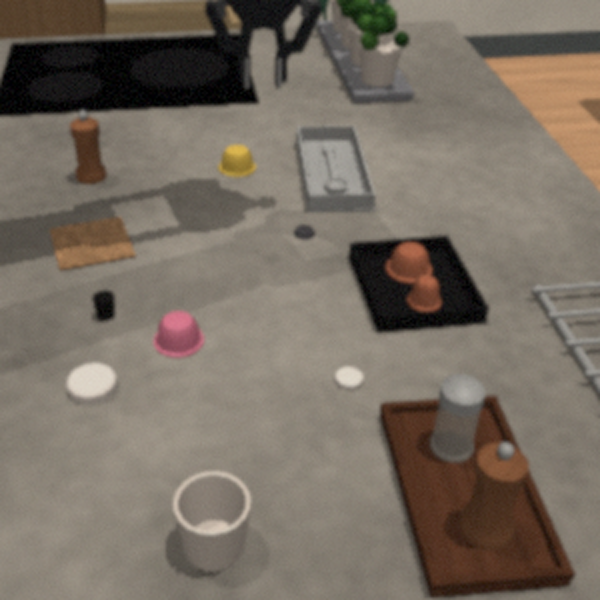

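View pics/t16.png

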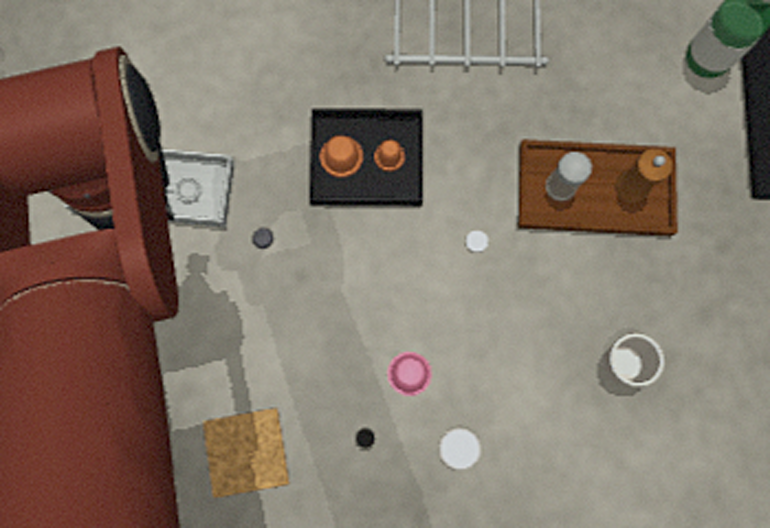

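carry_out:
  moves:
    - [[0,0,0,0,0,-0.3,-0.3],[0,0,0,0,0,0,-0.3],[0,0,0,0,0,0,-0.3],[0,0,0,0,0,0,-0.3],[0,0,0,0,0,0,-0.3],[0,0,0,0,0,0,-0.3]]

```text
time: 38.2
tool_pos: [0.5113, 0.213, 0.1749]
tool_rot: [0.0, 0.999, -0.044, -0.0]
contact_force: [0.7, 0.3, 0.0]
gripper_width: 0.35
```

```bash
python3 - <<'E'
from spoon import *
s,f,w=look("w17")
z=w[...,2]
m=(w[...,0]>.578)&(w[...,0]<.652)&(w[...,1]>.19)&(w[...,1]<.35)&(z>.0072)&(z<.02)
p=w[m]
c=p[:,:2].mean(0);u,S,v=np.linalg.svd(p[:,:2]-c,full_matrices=False);print(np.degrees(np.arctan2(v[0,1],v[0,0])))
for a in np.arange(.19,.35,.02):
    q=p[(p[:,1]>a)&(p[:,1]<a+.02)]
    if len(q):print(round(a,2),len(q),q[:,0].mean().round(4),np.median(q[:,2]).round(4),q[:,2].max().round(4))
E
```

```text
t 38.2 tcp [0.5113 0.213  0.1749] yaw -5.02 tilt 0.04 gw 0.35 F [0.7 0.3 0. ] q6 0.35
-85.01282290825301
0.19 129 0.6456 0.0134 0.0199
0.21 651 0.6166 0.0104 0.0199
0.23 502 0.6205 0.0126 0.02
0.25 407 0.6247 0.013 0.0199
0.27 302 0.6146 0.013 0.0197
0.29 303 0.6141 0.013 0.0158
0.31 446 0.616 0.013 0.0151
0.33 109 0.6164 0.0125 0.0147
```

```bash
python3 -c "
from plant import *
print(ticket.job_done(),state()['time'])"
```

```text
the job is handed in; nothing more can be done
the job is handed in; nothing more can be done
```

The job is handed in. All five things were put away in the order asked, with the clock at about 38 s of the 131 s allowed. I placed the small pod, large pod, salt shaker, pepper mill (of the two, the one farther from the base) and then the teaspoon.

**Last checks, just before handing in:**
- **Pods:** both are rim down and side by side on the floor of the box, with their tops at about 35 mm. That fits a 31 mm or 29 mm pod on the 4 mm floor, within the camera error.
- **Salt shaker and mill:** both stand upright on the board, with their tops at about 87 and 107 mm. The expected heights are 87 and 108 mm.
- **Teaspoon:** it lies face up, and its top is level at about 13 mm, so it is flat on the tray floor. It runs about 2° off the tray's long axis.
- **Cup:** it is still where it started, to within 1 mm.
- **Look-alikes:** I did not touch the pink and yellow pods or the other mill.

**Disagreements:** the side and top cameras differed by 2–3 mm throughout, about what the stated calibration allows. The first spoon angles also disagreed by about 2° until I measured it again with the wrist camera. No check failed, and the gripper was clear of everything at the end.

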